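# Set the sliding bar of a circuit-board assembly frame to its board

### The job

Set the assembly frame to the circuit board lying in it: slide the near bar up by its upright grip until the board is pushed square against the far bar and is just nipped between the two bars - feel for it, with no more than 18 N on the board. Then back the bar off by a couple of millimetres (2 to 3 mm) so that the board lies loose, and swing the bar's clamp lever fully round to lock it there. Do not touch the board itself, and leave the tools round the frame where they are.

Things in the scene. Friction and masses are not known exactly. Their poses are not given: they have to be found in the camera images.
- frame: Board assembly frame, fixed: grey bed plate 270 x 214 mm, top 14 mm up, two aluminium guide rails along its long sides. Origin: centre of its underside, on the bench; x runs along the rails from the near (sliding) bar to the far bar, y along the bars, z up. Far bar: aluminium, 14 mm thick, 14 to 34 mm up, screwed down; its board-side face is at x = 48 to 92 mm, differs each time, not measured.
- bar: The near, sliding bar, as the far one, with grip and lever. Origin: middle of its board-side face, at bench level; axes as the frame's. It slides along the frame's x only, from x = -75 mm to +17 mm, with 5 N of rubbing friction (plus 1 N per 100 mm/s), and stays where it is left. Its end runner blocks, 30 x 26 mm, ride on the rails, top 36.5 mm above the bench.
- bar_grip (a point): Black upright grip block in the middle of the sliding bar: 14 mm (frame x) by 18 mm (frame y), its free part 38 to 76 mm above the bench. This point is on its centre line, 58 mm above the bench, 7 mm behind the bar's board-side face. Axes as the frame's. Pinch it from above across its 18 mm, fingers either side along frame y, where there is free room above the bar.
- board_center (a point): Centre of the loose green circuit board, 21 mm above the bench: 80 mm (its x, along the rails) by 130 mm (its y), 2 mm thick, about 0.12 kg, lying on two ribs; parts on it up to 17 mm high. It starts loose between the bars, up to 5 degrees out of square. Pushing it over the ribs takes under 1.5 N; nipped between the bars it is hard, several N per 0.5 mm.
- board: The same circuit board with all its parts; origin at its centre.
- lever (a joint): Clamp lever on the sliding bar's left (+y) runner block, rad. 0: unlocked, pointing 37 degrees outwards (from frame -x towards +y); grows counter-clockwise seen from above; 1.30: locked end stop, pointing 37 degrees inwards (from -x towards -y). Starts at 0 to 0.2. Stays where left; turning takes about 0.5 N at the ball. It does not itself hold the bar: over 5 N along the rails still shifts it.
- lever_hub (a point): On the lever's upright turning axis, 64.5 mm above the bench (level with the ball); 7 mm behind the bar's board-side face and 96 mm to +y of the bar's middle. The hub itself, 20 mm across, ends at 50.5 mm above the bench.
- lever_ball (a point): Centre of the black ball, 18 mm across, at the end of the lever: 55 mm from the turning axis, 64.5 mm above the bench. It can be pushed or pinched; the steel arm, 9 mm thick, rises to it from the hub.
- pliers: Red-handled long-nose pliers lying on the bench just right (-y) of the frame, 165 x 60 x 12 mm; a bystander.
- solder_tube: Clear solder tube with red cap standing on the bench beyond the frame, 23 mm across, 91 mm high; a bystander, origin at its foot.
- tip_cleaner: Round steel tin with brass shavings, 72 mm across, 38 mm high; a bystander.
- cutters: Grey-handled side cutters lying on the bench just left (+y) of the frame, 135 x 60 x 12 mm; a bystander.
- screwdriver: Screwdriver, 160 mm, lying on the bench left of the frame; a bystander.

How it is judged:
By the outcome, as a careful person would: the job done as asked, in the order asked, and still so for the second after the job is handed in, with the robot touching nothing.
It also fails if it takes over 69 s, if anything falls off the work surface, if the arm or the gripper's body presses on something with over 40 N, if the wrist force passes 120 N, or if a joint passes its speed limit or range.

### The arm

A 6-joint arm with a two-finger parallel gripper is mounted at the origin on the work surface. World frame = base frame: x ahead of the robot, y to its left, z up, the work surface at z = 0. Lengths are in mm, angles in rad, forces in N, time in s.
With the tool pointing down it reaches from about 375 to 900 mm from the base axis. Payload 3.1 kg.
Tool frame: the origin (TCP) lies midway between the tips of the shut fingers; the grasp point (between the pads) lies 19 mm behind it; z points along the fingers, y is the direction in which the jaws open and shut (so a half turn about z gives the same grasp; the last joint's range is limited). The gripper opens to 85 mm and grips with 20 to 120 N. Pads are 22 mm wide; open, the fingers measure 114 mm over their backs; the gripper's body (76 mm by 85 mm) begins 54 mm behind the grasp point. The pads swing forward as they close: fully open they stand 13 mm farther back than shut.
Start: joints at [1.105, 0.527, 1.433, -0, 1.181, -0.178], TCP at [176.762, 599.46, 231.31] pointing down, gripper open.
Joint ranges: [-3.08, 3.08], [-0.75, 2.2], [0.22, 2.44], [-1.43, 4.57], [0, 2.65], [-2.85, 2.85]. Speed limits (rad/s): [2.79, 2.79, 3.14, 3.14, 3.14, 3.14].

### API

Orientations are given as a rotation vector (axis times angle).
In Python, from bench import observe, imaging, hand_in, models gives the robot as it stands.
- The arm moves only by the shell command python3 -m pendant 'ROWS'. ROWS is JSON, a list of rows, each an object of numbers: "ax", "ay", "az": the turn, a rotation vector about the tool's x, y, z as a fraction of full scale; "dx", "dy", "dz": the shift along the tool's x, y, z as a fraction of full scale; "fingers": the finger opening in mm, from 0 to 85.4. In form: [{"ax": .., "ay": .., "az": .., "dx": .., "dy": .., "dz": .., "fingers": ..}, ...]. A call has 1 to 12 rows; each row shifts and turns the commanded pose from where the row before left it, along the tool's axes as they then stand; what a row does not reach is not made up. Full scale, the value 1, is 3 cm for a shift and 5 degrees for a turn. A row lasts 1/12 s, in which the tool goes at most 41.7 mm and 7.16 degrees, less where a joint would pass 70% of its speed; a pose out of reach is approached as far as the arm can. A call with a number of a shift or a turn outside -1 to 1 is refused whole. A call with a gripper value outside its range is refused whole. The fingers move at their own pace and stop on an object; the grip force is fixed at half the most. Time passes only in rows, so rows that do not move let the fingers close. It gives the time, the measured TCP pose, the force and the opening at its end, in the units of the state.
- observe(): the state, without advancing time (a new reading comes with each control period).
- imaging.get_image(name): name is "side" or "top"; returns a dict with "image" (384x512x3 uint8, red, green, blue), "camera_matrix" (3x3 intrinsics, pixels), "dist_coeffs" ([k1, k2, p1, p2, k3] as OpenCV has them; the pictures are not rectified), "camera_from_world" (4x4, takes a point from world to camera coordinates). Camera axes: x right, y up, looking along -z (the intrinsics and any distortion apply to the point x, -y, -z); pixel columns grow to the right and rows downward; lengths in mm; the calibration is good to about 2 mm. A picture is of the moment at which its call begins. There is no depth.
- hand_in(): hands the job in, once; it reports no verdict.
Trained networks look in a picture, given as the dict that the camera call returned (one of the last four; its "shot" number tells which), for a name from the list of things; names that differ only in an ending like _2 or _b are one class to them, and where a whole thing is asked for, a point or a joint stands for the part that bears it (a point fixed in the world has none). Each returns a list of dicts, best first, with "confidence" (0 to 1); they miss things now and then, are a little off and sometimes report something else, mostly with a low value. They report only what shows in the picture. A call takes as long as a camera call.
- models.boxes_of(picture, target): "bbox" ([left, top, width, height] in pixels, round what is visible of it).
- models.landmark_of(picture, target): "xy" ([column, row] in pixels: a listed point, or the origin of a listed thing).
The state is a dict: "clock": time; "q": joint angles; "joint_velocities": joint speeds; "effort": joint torques, N m; "tcp_pos": TCP position; "tool_rot": TCP orientation; "ft_force": force on the tool from outside, world axes, zero at the start; "wrist_torque": the same for the moment, N m; "opening": finger opening in mm.
Only numpy, scipy, OpenCV 4.12 (cv2) and the standard library are available. Lean on these libraries where they do the work, as an engineer would, in place of code of your own. Each camera call takes 0.05 s, during which the arm holds its last target.

## Working session

There is one attempt and no reset: what is moved stays moved. The work goes in short steps, Python scripts to look and compute and a shell command to move; the robot and the scene stay as the last step left them, time stands still between calls to the robot, and variables do not carry over. Pictures are saved under pics/ and viewed, and the job is handed in when it is done.

```bash
mkdir -p pics; ls
cat > h.py <<'E'
from bench import observe, imaging, models
import numpy as np, cv2
from scipy.spatial.transform import Rotation as R
def snap(name,fn):
    p=imaging.get_image(name); cv2.imwrite('pics/'+fn,cv2.cvtColor(p['image'],cv2.COLOR_RGB2BGR)); return p
def proj(p,X):
    X=np.atleast_2d(np.array(X,float)); T=np.array(p['camera_from_world']); c=X@T[:3,:3].T+T[:3,3]
    c=c*[1,-1,-1]
    return cv2.projectPoints(c,np.zeros(3),np.zeros(3),np.array(p['camera_matrix'],float),np.array(p['dist_coeffs'],float))[0][:,0]
def ray(p,uv):
    n=cv2.undistortPoints(np.array([[uv]],float),np.array(p['camera_matrix'],float),np.array(p['dist_coeffs'],float))[0,0]
    T=np.array(p['camera_from_world']); d=T[:3,:3].T@np.array([n[0],-n[1],-1]); o=-T[:3,:3].T@T[:3,3]; return o,d/np.linalg.norm(d)
def atz(p,uv,z):
    o,d=ray(p,uv); return o+d*(z-o[2])/d[2]
E
python3 - <<'E'
from h import *
s=observe(); print(s)
for n in ['side','top']:
    p=snap(n,n+'0.png'); print(n, ray(p,(256,192)))
    for t,z in [('frame',0),('bar',0),('bar_grip',58),('board_center',21),('lever_hub',64.5),('lever_ball',64.5),('solder_tube',0),('tip_cleaner',0),('pliers',0)]:
        for r in models.landmark_of(p,t)[:2]: print(t,np.round(r['xy'],1),round(r['confidence'],2),np.round(atz(p,r['xy'],z),1))
E
```

```text
pics
{'clock': 0.0, 'q': array([ 1.10552035e+00,  5.28467818e-01,  1.43391750e+00,  6.25304111e-06,
        1.18141227e+00, -1.78507916e-01]), 'joint_velocities': array([-0.0010679 , -0.00170798, -0.00110678, -0.00020526,  0.00083324,
        0.00095312]), 'effort': array([ 8.60961536e-04, -4.42347515e+01, -1.78026330e+01,  2.64051351e-06,
        8.49741278e-03, -6.13056613e-06]), 'tcp_pos': array([176.42660268, 598.82341674, 230.32778399]), 'tool_rot': array([-0.44881532, -3.10865591,  0.00328201]), 'ft_force': array([-0.53488263,  0.51841753,  0.06287715]), 'wrist_torque': array([ 9.91078886e-03, -9.79848415e-03, -4.60192870e-05]), 'opening': 85.48707924478941}
side (array([590.26480884, 911.47113178, 826.17493798]), array([ 0.02290653, -0.757227  , -0.65275   ]))
frame [257.4 191.6] 0.75 [615.2 -48.9   0. ]
frame [313.  352.1] 0.54 [481.7 452.7   0. ]
bar [280.1 185.1] 0.71 [548.9 -82.1   0. ]
bar [309.8 358.8] 0.37 [489.  467.9   0. ]
bar_grip [284.2 169.6] 0.72 [539.8 -83.   58. ]
board_center [263.9 180.1] 0.69 [597.5 -77.3  21. ]
lever_hub [293.9 130. ] 0.66 [ 506.7 -285.7   
[... 249 characters left out ...]
4.1    0. ]
pliers [240.2 153.2] 0.83 [ 678.3 -237.4    0. ]
pliers [294.2 130.3] 0.57 [ 498.6 -385.3    0. ]
top (array([ 439.1622152 ,   53.90292717, 1548.29033781]), array([ 0.10943043, -0.00721459, -0.99396827]))
frame [284.9 190.8] 0.85 [612.  -63.3   0. ]
frame [287.6 206.2] 0.44 [555.3 -71.6   0. ]
bar [287.3 206.3] 0.55 [554.9 -70.5   0. ]
bar_grip [291.5 207.4] 0.6 [546.4 -80.4  58. ]
lever_hub [265.7 215.7] 0.48 [518.7  11.   64.5]
lever_ball [258.4 229.6] 0.41 [471.   37.4  64.5]
solder_tube [266.1 214.6] 0.61 [526.2   7.6   0. ]
solder_tube [282.4 144.1] 0.49 [786.6 -58.9   0. ]
tip_cleaner [371.5 220.2] 0.56 [ 498.3 -375.4    0. ]
pliers [324.9 172.9] 0.61 [ 675.5 -212.5    0. ]
```

Run:
```python
import cv2
a=cv2.imread('pics/top0.png')[110:280,200:400]; cv2.imwrite('pics/top0z.png',cv2.resize(a,None,fx=4,fy=3.5 if 0 else 3.5,interpolation=cv2.INTER_CUBIC) if 0 else cv2.resize(a,(700,595),interpolation=cv2.INTER_CUBIC))
a=cv2.imread('pics/side0.png')[90:270,170:410]; cv2.imwrite('pics/side0z.png',cv2.resize(a,(792,594),interpolation=cv2.INTER_CUBIC))
```

```text
(no output)
```

View pics/top0z.png

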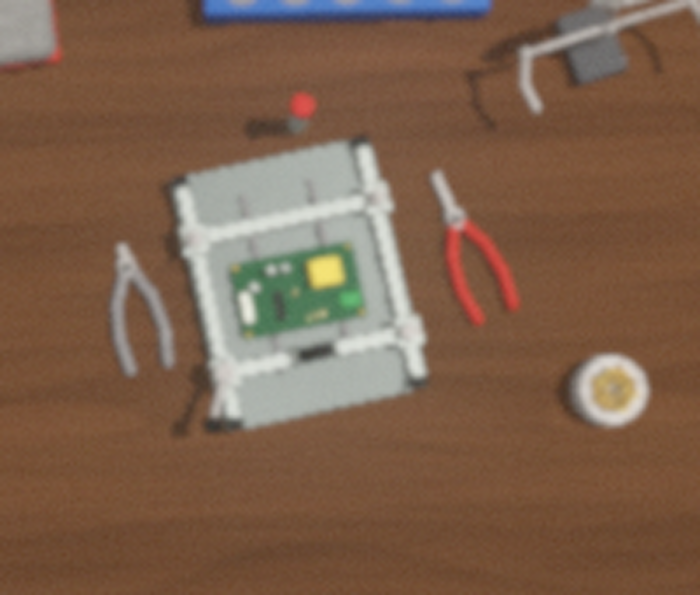

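View pics/side0z.png

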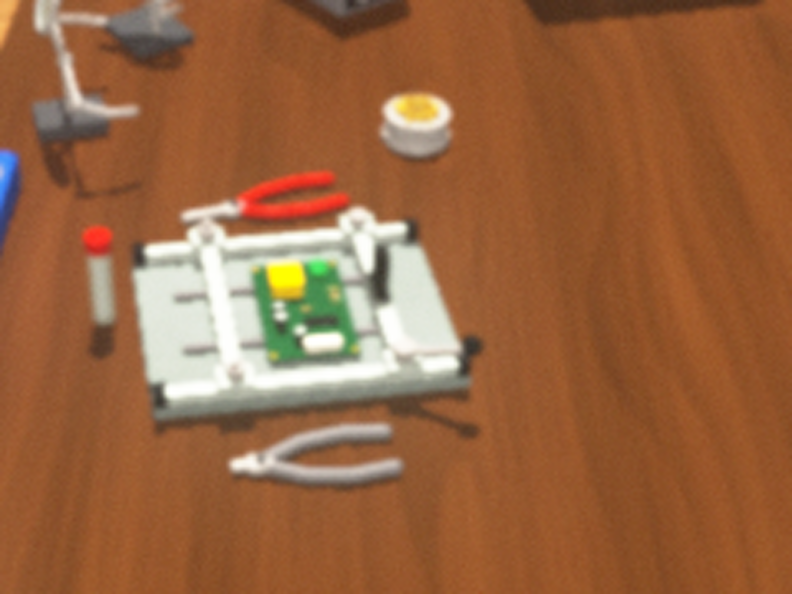

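```bash
cat > fit.py <<'E'
from h import *
from scipy.optimize import least_squares
def f2w(th,P):
    P=np.atleast_2d(P).astype(float); c,s=np.cos(th[2]),np.sin(th[2])
    return np.c_[th[0]+c*P[:,0]-s*P[:,1], th[1]+s*P[:,0]+c*P[:,1], P[:,2]]
E
cat > pose0.py <<'E'
from fit import *
ps,pt=imaging.get_image('side'),imaging.get_image('top')
# bed outline corners seen in zoomed pics
tz=lambda x,y:(200+x/3.5,110+y/3.5)
sz=lambda x,y:(170+x/3.3,90+y/3.3)
obs=[]
for c,u in [((135,107,14),tz(178,180)),((135,-107,14),tz(366,140)),((-135,107,14),tz(222,430)),((-135,-107,14),tz(424,382))]: obs.append((pt,c,u))
for c,u in [((135,107,14),sz(155,405)),((-135,107,14),sz(470,378)),((135,-107,14),sz(137,248)),((-135,-107,14),sz(414,232))]: obs.append((ps,c,u))
def res(th):
    r=[(proj(p,f2w(th,c))[0]-u) for p,c,u in obs]
    return np.array(r).ravel()
s=least_squares(res,[612,-63,-0.15],loss='soft_l1'); print(s.x,np.degrees(s.x[2])); print(np.round(res(s.x).reshape(-1,2),1))
th=s.x
for p,t,z,l in [(ps,'bar_grip',58,(284.2,169.6)),(pt,'bar_grip',58,(291.5,207.4)),(ps,'lever_ball',64.5,(315.6,193.4)),(pt,'lever_ball',64.5,(258.4,229.6)),(ps,'lever_hub',64.5,(289.7,191.4)),(pt,'lever_hub',64.5,(265.7,215.7)),(ps,'bd',21,(263.9,180.1))]:
    w=atz(p,l,z); d=w[:2]-th[:2]; c,q=np.cos(th[2]),np.sin(th[2]); print(t,np.round(w,1),'frame',np.round([c*d[0]+q*d[1],-q*d[0]+c*d[1]],1))
def ov(bx,lev,tag):
  for p,n,(x0,y0,w,h) in [(pt,'top',(215,140,120,100)),(ps,'side',(200,150,120,75))]:
    im=cv2.cvtColor(p['image'],cv2.COLOR_RGB2BGR); k=6
    im=cv2.resize(im[y0:y0+h,x0:x0+w],None,fx=k,fy=k,interpolation=cv2.INTER_CUBIC)
    def poly(P,col,closed=True):
        u=(proj(p,f2w(th,P))-[x0,y0]+.5)*k; cv2.polylines(im,[np.round(u).astype(int)],closed,col,1)
    poly([(135,107,14),(135,-107,14),(-135,-107,14),(-135,107,14)],(0,0,255))
    for z in (38,76): poly([(bx-a,b,z) for a,b in [(0,9),(14,9),(14,-9),(0,-9)]],(255,0,255))
    poly([(bx,-85,34),(bx,85,34),(bx-14,85,34),(bx-14,-85,34)],(255,0,0))
    a=np.pi-0.646+lev; poly([(bx-7,96,64.5),(bx-7+55*np.cos(a),96+55*np.sin(a),64.5)],(0,255,255),False)
    cv2.imwrite(f'pics/ov_{n}_{tag}.png',im)
ov(-68+0,0.1,'a')
E
python3 pose0.py
```

```text
[ 6.10467836e+02 -6.44927452e+01  1.79806995e-01] 10.302181925617559
[[-1.5 -0.8]
 [ 1.9 -0.7]
 [ 0.7  0.4]
 [ 1.2  2.3]
 [-1.3  1. ]
 [ 0.5  0.5]
 [-0.7  0.9]
 [ 1.3 -0.8]]
bar_grip [539.8 -83.   58. ] frame [-72.9  -5.6]
bar_grip [546.4 -80.4  58. ] frame [-65.8  -4.2]
lever_ball [456.6  25.2  64.5] frame [-135.3  115.8]
lever_ball [471.   37.4  64.5] frame [-119.   125.2]
lever_hub [526.3  20.6  64.5] frame [-67.6  98.8]
lever_hub [518.7  11.   64.5] frame [-76.8  90.6]
bd [597.5 -77.3  21. ] frame [-15.1 -10.3]
```

View pics/ov_top_a.png

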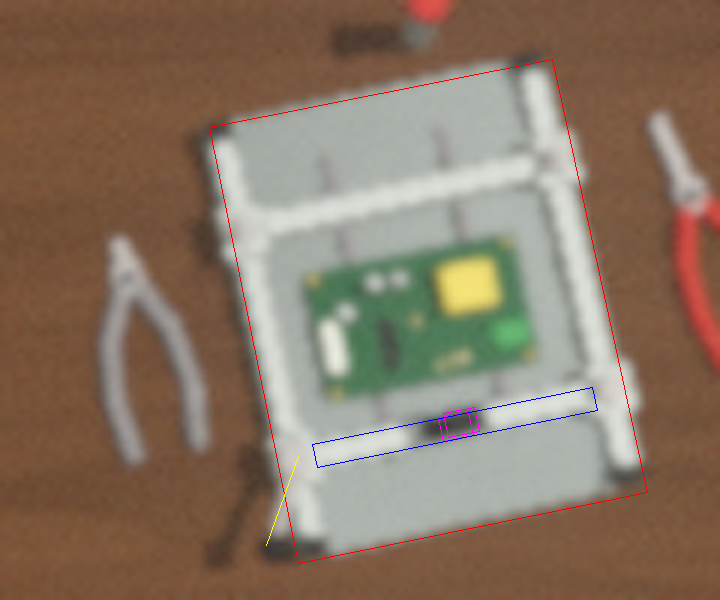

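View pics/ov_side_a.png

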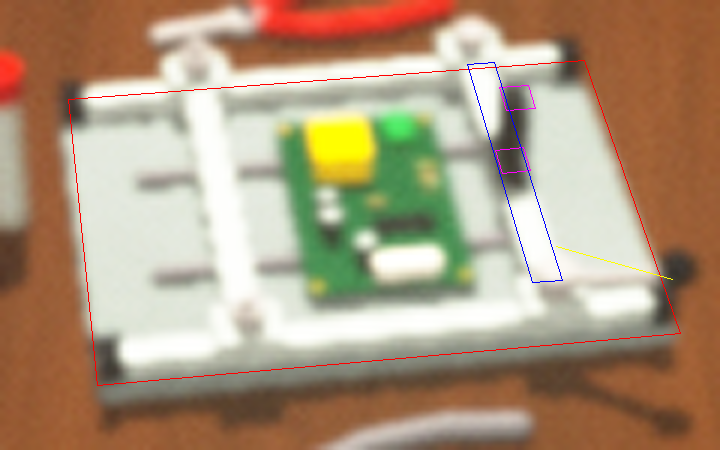

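```bash
cat > line.py <<'E'
from fit import *
pt=imaging.get_image('top'); im=pt['image'].astype(float)
w=lambda x,y:(215+x/6-.5,140+y/6-.5)
def cl(a,b,n=40,hw=5):
    a,b=np.array(w(*a)),np.array(w(*b)); d=(b-a)/np.linalg.norm(b-a); nn=np.array([-d[1],d[0]]); pts=[]
    t=np.arange(-hw,hw+.01,.25)
    L=im.min(2)
    for s in np.linspace(0,1,n):
        c=a+(b-a)*s; xy=(c+t[:,None]*nn).astype(np.float32)
        v=cv2.remap(L.astype(np.float32),xy[None,:,0],xy[None,:,1],cv2.INTER_CUBIC)[0]
        wt=np.clip(v-175,0,None)
        if wt.sum()>20 : pts.append(c+nn*(wt*t).sum()/wt.sum())
    pts=np.array(pts); W=np.array([atz(pt,p,32)[:2] for p in pts])
    m=np.median(W,0)
    l=cv2.fitLine(W.astype(np.float32),cv2.DIST_HUBER,0,.01,.01).ravel()
    r=(W-l[2:])@[-l[1],l[0]]
    print(len(pts),'dir deg',np.degrees(np.arctan2(l[1],l[0])),'pt',l[2:],'rms',r.std()); return l
print(np.percentile(im.min(2)[140:240,215:335],[50,80,90,97]))
L=cl((255,275),(283,405));Rr=cl((565,195),(602,350)); F=cl((280,217),(525,168)); N1=cl((315,455),(400,437)); N2=cl((500,415),(590,397))
E
python3 line.py
```

```text
[ 66. 168. 174. 205.]
40 dir deg 11.779773 pt [591.01654   30.631327] rms 0.3850662202619397
40 dir deg 11.564923 pt [ 628.96204 -155.95801] rms 0.23994569479544697
40 dir deg -78.42087 pt [678.42474  -54.789333] rms 0.289264784970527
40 dir deg -77.89368 pt [526.2572   -20.066765] rms 0.35085436536945325
40 dir deg -78.568726 pt [ 547.84235 -125.8767 ] rms 1.1396115833635183
```

```bash
cat > plan.py <<'E'
from h import *
import sys
def plan(target,yaw=0.204):
    s=observe(); M=R.from_rotvec(s['tool_rot']).as_matrix()
    # desired: z down, y along +-frame y
    n=np.array([-np.sin(yaw),np.cos(yaw),0]); best=None
    for sg in (1,-1):
        y=sg*n; z=np.array([0,0,-1.]); x=np.cross(y,z); D=np.c_[x,y,z]
        rv=R.from_matrix(M.T@D).as_rotvec(); 
        print('sg',sg,'turn deg',np.round(np.degrees(rv),2),'->q6 about',s['q'][5],'delta in desired tool axes /30:',np.round(D.T@(np.array(target)-s['tcp_pos'])/30,3))
    print('delta now-tool /30',np.round(M.T@(np.array(target)-s['tcp_pos'])/30,3), 'tcp',np.round(s['tcp_pos'],2),'F',np.round(s['ft_force'],2),'op',round(s['opening'],1),'t',s['clock'])
if __name__=='__main__': plan([float(a) for a in sys.argv[1:4]])
E
python3 plan.py 536 -79.6 140
```

```text
sg 1 turn deg [ -0.     0.   -28.12] ->q6 about -0.17848872875506216 delta in desired tool axes /30: [ -7.14  -24.591   3.044]
sg -1 turn deg [  0.     0.   151.88] ->q6 about -0.17848872875506216 delta in desired tool axes /30: [ 7.14  24.591  3.044]
delta now-tool /30 [-17.888 -18.322   3.045] tcp [176.79 599.44 231.31] F [-0.3   0.59  1.51] op 85.2 t 1.15
```

```bash
python3 -m pendant '[{"az":-0.94},{"az":-0.94},{"az":-0.94},{"az":-0.94},{"az":-0.94},{"az":-0.92},{"dx":-0.29,"dy":-0.98},{"dx":-0.29,"dy":-0.98},{"dx":-0.29,"dy":-0.98},{"dx":-0.29,"dy":-0.98},{"dx":-0.29,"dy":-0.98},{"dx":-0.29,"dy":-0.98}]' && python3 -m pendant '[{"dx":-0.29,"dy":-0.98},{"dx":-0.29,"dy":-0.98},{"dx":-0.29,"dy":-0.98},{"dx":-0.29,"dy":-0.98},{"dx":-0.29,"dy":-0.98},{"dx":-0.29,"dy":-0.98},{"dx":-0.29,"dy":-0.98},{"dx":-0.29,"dy":-0.98},{"dx":-0.29,"dy":-0.98},{"dx":-0.29,"dy":-0.98},{"dx":-0.29,"dy":-0.98},{"dx":-0.29,"dy":-0.98}]' && python3 -m pendant '[{"dx":-0.29,"dy":-0.98,"dz":0},{"dx":-0.29,"dy":-0.98,"dz":0},{"dx":-0.29,"dy":-0.98},{"dx":-0.29,"dy":-0.98},{"dx":-0.29,"dy":-0.98},{"dx":-0.1,"dy":-0.98,"dz":0.5},{"dz":0.8},{"dz":0.8},{"dz":0.4},{},{}]'; python3 plan.py 536 -79.6 140
```

```text
sg 1 turn deg [ -0.     0.   -28.12] ->q6 about -0.17848872875506216 delta in desired tool axes /30: [ -7.14  -24.591   3.044]
sg -1 turn deg [  0.     0.   151.88] ->q6 about -0.17848872875506216 delta in desired tool axes /30: [ 7.14  24.591  3.044]
delta now-tool /30 [-17.888 -18.322   3.045] tcp [176.79 599.44 231.31] F [-0.3   0.59  1.51] op 85.2 t 1.15$[0]: bad value
```

```bash
python3 -m pendant '[{"ax":0,"ay":0,"az":-0.94,"dx":0,"dy":0,"dz":0,"fingers":85},{"ax":0,"ay":0,"az":-0.94,"dx":0,"dy":0,"dz":0,"fingers":85},{"ax":0,"ay":0,"az":-0.94,"dx":0,"dy":0,"dz":0,"fingers":85},{"ax":0,"ay":0,"az":-0.94,"dx":0,"dy":0,"dz":0,"fingers":85},{"ax":0,"ay":0,"az":-0.94,"dx":0,"dy":0,"dz":0,"fingers":85},{"ax":0,"ay":0,"az":-0.92,"dx":0,"dy":0,"dz":0,"fingers":85}]'; python3 plan.py 536 -79.6 140
```

```text
clock: 1.65
tcp_pos: [176.8, 599.4, 231.3]
tool_rot: [-0.326, 3.125, -0.0]
ft_force: [-0.2, 0.4, 0.3]
opening: 84.8
sg 1 turn deg [-0.   -0.    0.21] ->q6 about -0.6729558061691168 delta in desired tool axes /30: [ -7.14  -24.591   3.043]
sg -1 turn deg [ 0.0000e+00 -1.0000e-02 -1.7979e+02] ->q6 about -0.6729558061691168 delta in desired tool axes /30: [ 7.14  24.591  3.043]
delta now-tool /30 [ -7.05  -24.617   3.045] tcp [176.78 599.44 231.29] F [-0.21  0.41  0.27] op 84.8 t 1.65
```

```bash
python3 -m pendant '[{"ax":0,"ay":0,"az":0.04,"dx":-0.28,"dy":-0.98,"dz":0,"fingers":85},{"ax":0,"ay":0,"az":0,"dx":-0.28,"dy":-0.98,"dz":0,"fingers":85},{"ax":0,"ay":0,"az":0,"dx":-0.28,"dy":-0.98,"dz":0,"fingers":85},{"ax":0,"ay":0,"az":0,"dx":-0.28,"dy":-0.98,"dz":0,"fingers":85},{"ax":0,"ay":0,"az":0,"dx":-0.28,"dy":-0.98,"dz":0,"fingers":85},{"ax":0,"ay":0,"az":0,"dx":-0.28,"dy":-0.98,"dz":0,"fingers":85},{"ax":0,"ay":0,"az":0,"dx":-0.28,"dy":-0.98,"dz":0,"fingers":85},{"ax":0,"ay":0,"az":0,"dx":-0.28,"dy":-0.98,"dz":0,"fingers":85},{"ax":0,"ay":0,"az":0,"dx":-0.28,"dy":-0.98,"dz":0,"fingers":85},{"ax":0,"ay":0,"az":0,"dx":-0.28,"dy":-0.98,"dz":0,"fingers":85},{"ax":0,"ay":0,"az":0,"dx":-0.28,"dy":-0.98,"dz":0,"fingers":85},{"ax":0,"ay":0,"az":0,"dx":-0.28,"dy":-0.98,"dz":0,"fingers":85}]' 
python3 -m pendant '[{"ax":0,"ay":0,"az":0,"dx":-0.28,"dy":-0.98,"dz":0,"fingers":85},{"ax":0,"ay":0,"az":0,"dx":-0.28,"dy":-0.98,"dz":0,"fingers":85},{"ax":0,"ay":0,"az":0,"dx":-0.28,"dy":-0.98,"dz":0,"fingers":85},{"ax":0,"ay":0,"az":0,"dx":-0.28,"dy":-0.98,"dz":0,"fingers":85},{"ax":0,"ay":0,"az":0,"dx":-0.28,"dy":-0.98,"dz":0,"fingers":85},{"ax":0,"ay":0,"az":0,"dx":-0.28,"dy":-0.98,"dz":0,"fingers":85},{"ax":0,"ay":0,"az":0,"dx":-0.28,"dy":-0.98,"dz":0,"fingers":85},{"ax":0,"ay":0,"az":0,"dx":-0.28,"dy":-0.98,"dz":0,"fingers":85},{"ax":0,"ay":0,"az":0,"dx":-0.28,"dy":-0.98,"dz":0,"fingers":85},{"ax":0,"ay":0,"az":0,"dx":-0.28,"dy":-0.98,"dz":0,"fingers":85},{"ax":0,"ay":0,"az":0,"dx":-0.28,"dy":-0.98,"dz":0,"fingers":85},{"ax":0,"ay":0,"az":0,"dx":-0.28,"dy":-0.98,"dz":0,"fingers":85}]' 
python3 plan.py 536 -79.6 140
```

```text
clock: 2.65
tcp_pos: [346.3, 272.5, 231.6]
tool_rot: [-0.314, 3.125, 0.0]
ft_force: [1.7, -0.5, -0.1]
opening: 85.1
clock: 3.65
tcp_pos: [515.3, -53.5, 231.5]
tool_rot: [-0.313, 3.125, -0.0]
ft_force: [-0.2, 0.3, -0.3]
opening: 85.0
sg 1 turn deg [-0.01  0.03 -0.24] ->q6 about -2.090008213243336 delta in desired tool axes /30: [-0.499 -0.993  3.05 ]
sg -1 turn deg [4.0000e-02 1.0000e-02 1.7976e+02] ->q6 about -2.090008213243336 delta in desired tool axes /30: [0.499 0.993 3.05 ]
delta now-tool /30 [-0.501 -0.99   3.05 ] tcp [515.32 -53.46 231.5 ] F [-0.25  0.3  -0.31] op 85.0 t 3.65
```

```bash
python3 -m pendant '[{"ax":0,"ay":0,"az":-0.05,"dx":-0.25,"dy":-0.5,"dz":0.4,"fingers":85},{"ax":0,"ay":0,"az":0,"dx":-0.25,"dy":-0.49,"dz":0.8,"fingers":85},{"ax":0,"ay":0,"az":0,"dx":0,"dy":0,"dz":0.8,"fingers":85},{"ax":0,"ay":0,"az":0,"dx":0,"dy":0,"dz":0.8,"fingers":85},{"ax":0,"ay":0,"az":0,"dx":0,"dy":0,"dz":0.8,"fingers":85},{"ax":0,"ay":0,"az":0,"dx":0,"dy":0,"dz":0.6,"fingers":60},{"ax":0,"ay":0,"az":0,"dx":0,"dy":0,"dz":0,"fingers":60},{"ax":0,"ay":0,"az":0,"dx":0,"dy":0,"dz":0,"fingers":60}]' 
python3 plan.py 536 -79.6 45
python3 - <<'E'
from h import *
for n,(x0,y0,w,h) in [('top',(215,140,120,100)),('side',(200,130,140,100))]:
    p=snap(n,n+'1.png'); a=p['image'][y0:y0+h,x0:x0+w,::-1].copy(); a=cv2.resize(a,None,fx=5.7,fy=5.7,interpolation=cv2.INTER_CUBIC)
    s=observe(); print(n,proj(p,s['tcp_pos']))
    u=(proj(p,s['tcp_pos'])[0]-[x0,y0]+.5)*5.7; cv2.drawMarker(a,tuple(int(i) for i in u),(255,0,255),0,10,1)
    g=(proj(p,[539,-79,76])[0]-[x0,y0]+.5)*5.7; cv2.drawMarker(a,tuple(int(i) for i in g),(0,255,255),0,10,1)
    cv2.imwrite('pics/%s1z.png'%n,a)
E
```

```text
clock: 4.32
tcp_pos: [534.9, -77.9, 104.7]
tool_rot: [0.32, -3.123, -0.001]
ft_force: [0.5, 0.8, -0.8]
opening: 60.0
sg 1 turn deg [ 0.06 -0.1   0.02] ->q6 about -2.126592576630485 delta in desired tool axes /30: [-0.023 -0.063  1.991]
sg -1 turn deg [ 1.6000e-01  1.0000e-01 -1.7998e+02] ->q6 about -2.126592576630485 delta in desired tool axes /30: [0.023 0.063 1.991]
delta now-tool /30 [-0.027 -0.065  1.99 ] tcp [534.94 -77.9  104.72] F [ 0.48  0.79 -0.81] op 60.0 t 4.3167
top [[292.15293206 209.48946744]]
side [[286.35838495 157.04605437]]
```

View pics/side1z.png

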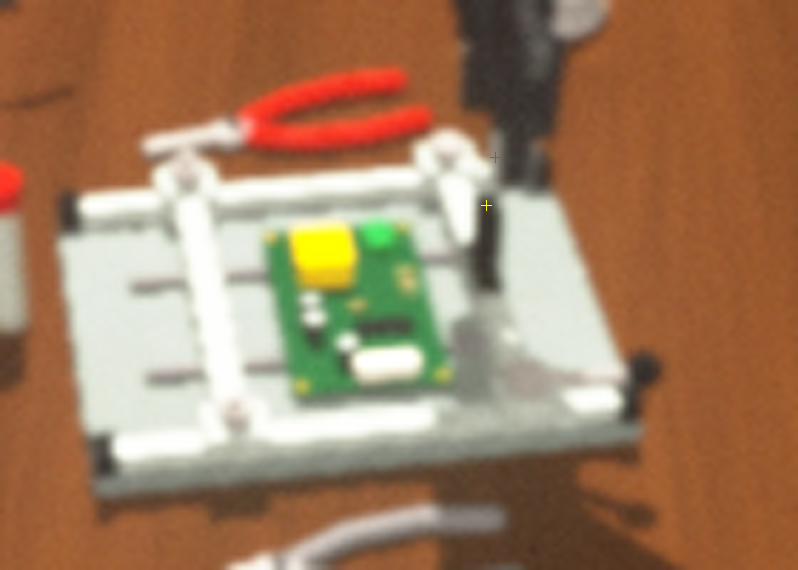

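View pics/top1z.png

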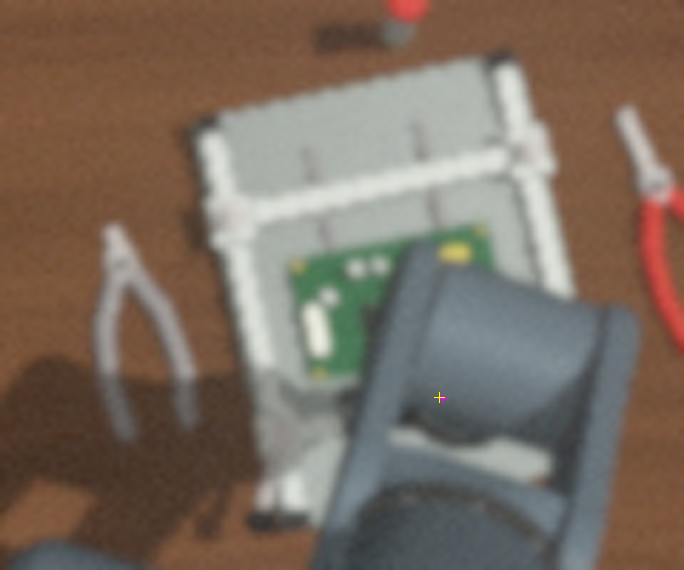

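```bash
cat > ov1.py <<'E'
from fit import *
import sys
def draw(n,x0,y0,w,h,k,fn,extra=[]):
    p=imaging.get_image(n); a=cv2.resize(p['image'][y0:y0+h,x0:x0+w,::-1].copy(),None,fx=k,fy=k,interpolation=cv2.INTER_CUBIC)
    s=observe(); M=R.from_rotvec(s['tool_rot']).as_matrix(); o=s['opening']/2
    for sg,c in ((1,(255,0,255)),(-1,(0,255,255))):
        P=[s['tcp_pos']+M@np.array([x,sg*o,z]) for x,z in ((-11,-8),(11,-8),(11,-30),(-11,-30))]
        u=(proj(p,P)-[x0,y0]+.5)*k; cv2.polylines(a,[np.round(u).astype(int)],True,c,1)
    for X in extra:
        u=(proj(p,X)[0]-[x0,y0]+.5)*k; cv2.drawMarker(a,tuple(int(i) for i in u),(255,255,0),0,10,1)
    cv2.imwrite('pics/'+fn,a)
if __name__=='__main__': draw('side',250,110,80,70,9,sys.argv[1],[[539,-79,76],[539,-79,38]])
E
python3 ov1.py side2z.png
```

```text
(no output)
```

View pics/side2z.png

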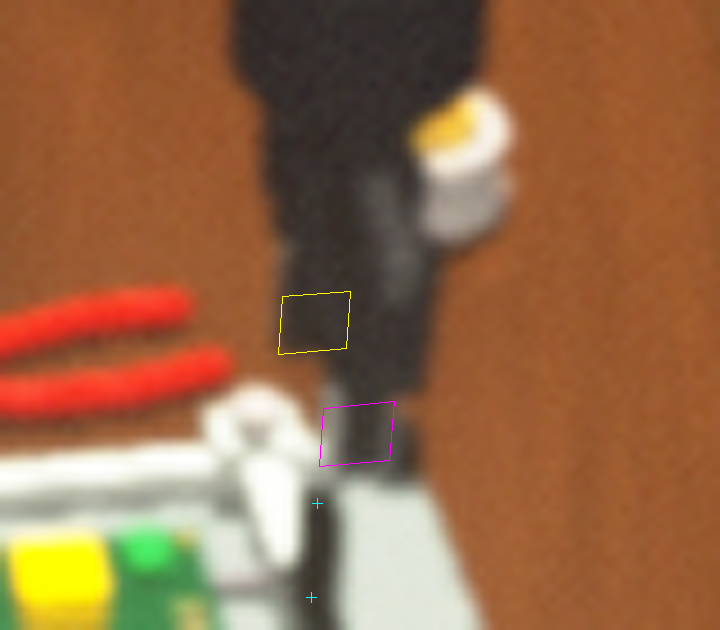

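```bash
python3 -m pendant '[{"ax":0,"ay":0,"az":0,"dx":-0.12,"dy":-0.03,"dz":0.4,"fingers":60},{"ax":0,"ay":0,"az":0,"dx":0,"dy":0,"dz":0.4,"fingers":60},{"ax":0,"ay":0,"az":0,"dx":0,"dy":0,"dz":0.4,"fingers":60},{"ax":0,"ay":0,"az":0,"dx":0,"dy":0,"dz":0.4,"fingers":60},{"ax":0,"ay":0,"az":0,"dx":0,"dy":0,"dz":0.33,"fingers":60},{"ax":0,"ay":0,"az":0,"dx":0,"dy":0,"dz":0,"fingers":50},{"ax":0,"ay":0,"az":0,"dx":0,"dy":0,"dz":0,"fingers":40},{"ax":0,"ay":0,"az":0,"dx":0,"dy":0,"dz":0,"fingers":40}]' 
python3 plan.py 539 -79.6 46; python3 ov1.py side3z.png
```

```text
clock: 5.13
tcp_pos: [539.6, -78.3, 47.8]
tool_rot: [-0.321, 3.124, -0.001]
ft_force: [0.2, -0.6, 0.0]
opening: 39.9
sg 1 turn deg [-0.03  0.05  0.03] ->q6 about -2.1244578377399335 delta in desired tool axes /30: [ 0.028 -0.039  0.06 ]
sg -1 turn deg [-8.0000e-02 -5.0000e-02 -1.7997e+02] ->q6 about -2.1244578377399335 delta in desired tool axes /30: [-0.028  0.039  0.06 ]
delta now-tool /30 [ 0.028 -0.039  0.06 ] tcp [539.59 -78.28  47.8 ] F [ 0.23 -0.63  0.03] op 39.9 t 5.1333
```

View pics/side3z.png

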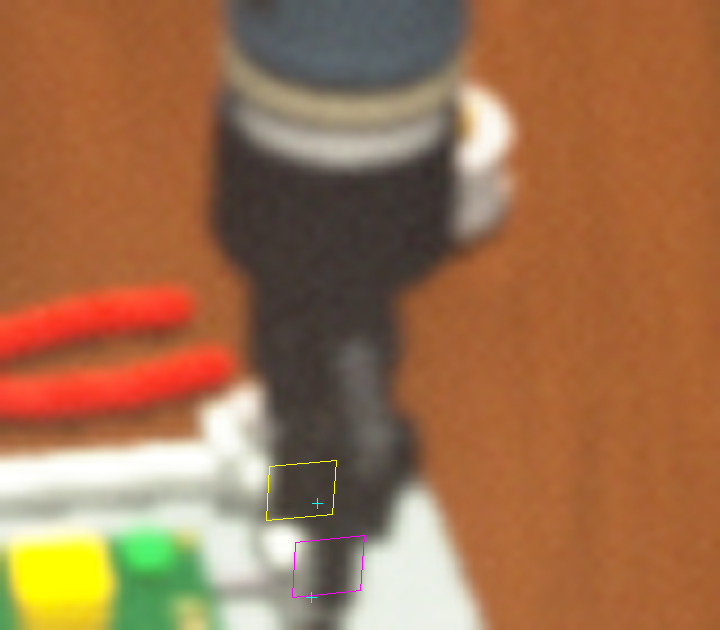

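```bash
python3 -m pendant '[{"ax":0,"ay":0,"az":0,"dx":0,"dy":0,"dz":0,"fingers":30},{"ax":0,"ay":0,"az":0,"dx":0,"dy":0,"dz":0,"fingers":26},{"ax":0,"ay":0,"az":0,"dx":0,"dy":0,"dz":0,"fingers":24},{"ax":0,"ay":0,"az":0,"dx":0,"dy":0,"dz":0,"fingers":24}]' 
python3 -m pendant '[{"ax":0,"ay":0,"az":0,"dx":0,"dy":0,"dz":0,"fingers":22},{"ax":0,"ay":0,"az":0,"dx":0,"dy":0,"dz":0,"fingers":22}]' 
python3 -m pendant '[{"ax":0,"ay":0,"az":0,"dx":0,"dy":0,"dz":0,"fingers":20},{"ax":0,"ay":0,"az":0,"dx":0,"dy":0,"dz":0,"fingers":20}]'
```

```text
clock: 5.52
tcp_pos: [539.2, -78.2, 47.7]
tool_rot: [-0.321, 3.125, -0.0]
ft_force: [0.4, 0.5, -0.4]
opening: 23.9
clock: 5.68
tcp_pos: [539.1, -78.2, 47.5]
tool_rot: [-0.321, 3.125, -0.0]
ft_force: [0.8, 0.6, -1.2]
opening: 21.7
clock: 5.85
tcp_pos: [539.0, -77.9, 47.5]
tool_rot: [0.32, -3.125, -0.001]
ft_force: [0.1, 1.2, 0.8]
opening: 20.2
```

```bash
python3 -m pendant '[{"ax":0,"ay":0,"az":0,"dx":0,"dy":0,"dz":0,"fingers":19},{"ax":0,"ay":0,"az":0,"dx":0,"dy":0,"dz":0,"fingers":18}]'
python3 -m pendant '[{"ax":0,"ay":0,"az":0,"dx":0,"dy":0,"dz":0,"fingers":10},{"ax":0,"ay":0,"az":0,"dx":0,"dy":0,"dz":0,"fingers":10},{"ax":0,"ay":0,"az":0,"dx":0,"dy":0,"dz":0,"fingers":10},{"ax":0,"ay":0,"az":0,"dx":0,"dy":0,"dz":0,"fingers":10}]'
```

```text
clock: 6.02
tcp_pos: [538.8, -77.0, 47.5]
tool_rot: [0.319, -3.125, -0.003]
ft_force: [0.3, 5.9, 2.8]
opening: 17.8
clock: 6.35
tcp_pos: [538.8, -76.9, 47.7]
tool_rot: [0.32, -3.125, -0.003]
ft_force: [0.3, 5.9, 2.9]
opening: 17.1
```

```bash
python3 -m pendant '[{"ax":0,"ay":0,"az":0,"dx":0,"dy":0.04,"dz":0,"fingers":10},{"ax":0,"ay":0,"az":0,"dx":0,"dy":0,"dz":0,"fingers":10},{"ax":0,"ay":0,"az":0,"dx":0,"dy":0,"dz":0,"fingers":10}]'
python3 -m pendant '[{"ax":0,"ay":0,"az":0,"dx":-0.1,"dy":0,"dz":0,"fingers":10},{"ax":0,"ay":0,"az":0,"dx":-0.1,"dy":0,"dz":0,"fingers":10},{"ax":0,"ay":0,"az":0,"dx":-0.1,"dy":0,"dz":0,"fingers":10},{"ax":0,"ay":0,"az":0,"dx":-0.1,"dy":0,"dz":0,"fingers":10}]'
```

```text
clock: 6.6
tcp_pos: [538.8, -76.9, 47.7]
tool_rot: [-0.32, 3.125, 0.0]
ft_force: [-0.9, 1.8, 5.4]
opening: 16.8
clock: 6.93
tcp_pos: [548.7, -74.8, 47.6]
tool_rot: [0.321, -3.121, -0.001]
ft_force: [-5.0, -1.0, 7.5]
opening: 16.8
```

```bash
cat > st.py <<'E'
from h import *
# averaged reading without commands: state reading
s=observe(); u=np.array([np.cos(.204),np.sin(.204),0]); n=np.array([-u[1],u[0],0])
print('t',round(s['clock'],2),'along',round(s['tcp_pos']@u,2),'lat',round(s['tcp_pos']@n,2),'Fu',round(s['ft_force']@u,2),'Fn',round(s['ft_force']@n,2),'Fz',round(s['ft_force'][2],2),'op',round(s['opening'],1))
E
python3 -m pendant '[{"ax":0,"ay":0,"az":0,"dx":-0.1,"dy":0,"dz":0,"fingers":10},{"ax":0,"ay":0,"az":0,"dx":-0.1,"dy":0,"dz":0,"fingers":10},{"ax":0,"ay":0,"az":0,"dx":-0.1,"dy":0,"dz":0,"fingers":10},{"ax":0,"ay":0,"az":0,"dx":-0.1,"dy":0,"dz":-0.02,"fingers":10}]' >/dev/null; python3 st.py
python3 -m pendant '[{"ax":0,"ay":0,"az":0,"dx":-0.1,"dy":0,"dz":-0.02,"fingers":10},{"ax":0,"ay":0,"az":0,"dx":-0.1,"dy":0,"dz":0,"fingers":10}]'>/dev/null; python3 st.py
python3 -m pendant '[{"ax":0,"ay":0,"az":0,"dx":0,"dy":0,"dz":0,"fingers":10},{"ax":0,"ay":0,"az":0,"dx":0,"dy":0,"dz":0,"fingers":10}]'>/dev/null; python3 st.py
python3 ov1.py side4z.png;python3 - <<'E'
from h import *
p=snap('side','s4.png'); a=p['image'][130:230,190:320,::-1]; cv2.imwrite('pics/side4w.png',cv2.resize(a,None,fx=6,fy=5.9,interpolation=cv2.INTER_CUBIC))
E
```

```text
t 7.27 along 533.66 lat -184.46 Fu -6.0 Fn -1.61 Fz 0.58 op 16.8
t 7.43 along 538.9 lat -184.45 Fu -7.57 Fn -1.44 Fz 2.43 op 16.6
t 7.6 along 539.66 lat -184.48 Fu -5.42 Fn -1.47 Fz 0.95 op 16.5
```

View pics/side4w.png

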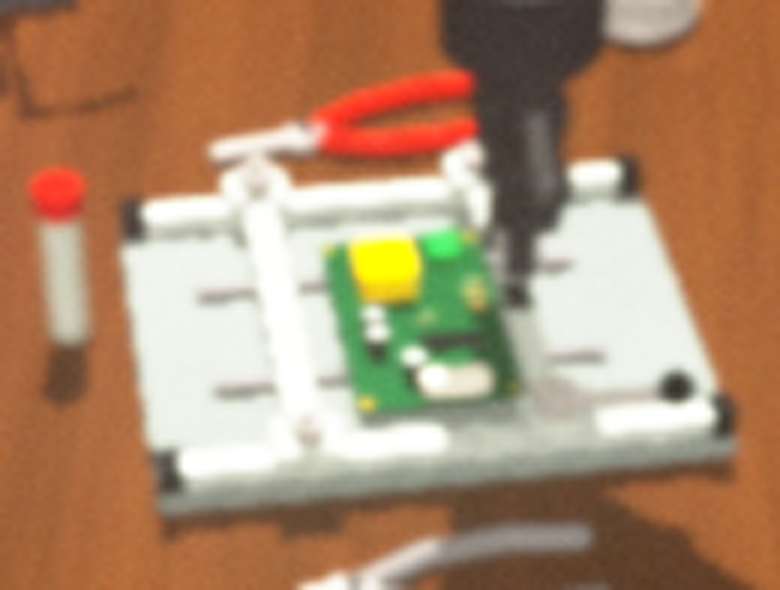

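```bash
python3 -m pendant '[{"ax":0,"ay":0,"az":0,"dx":-0.07,"dy":0,"dz":0,"fingers":10},{"ax":0,"ay":0,"az":0,"dx":-0.07,"dy":0,"dz":0,"fingers":10},{"ax":0,"ay":0,"az":0,"dx":-0.07,"dy":0,"dz":0,"fingers":10},{"ax":0,"ay":0,"az":0,"dx":-0.07,"dy":0,"dz":0,"fingers":10}]' >/dev/null; python3 st.py
for i in 1; do python3 -m pendant '[{"ax":0,"ay":0,"az":0,"dx":-0.03,"dy":0,"dz":0,"fingers":10},{"ax":0,"ay":0,"az":0,"dx":-0.03,"dy":0,"dz":0,"fingers":10}]' >/dev/null; python3 st.py; done
python3 -m pendant '[{"ax":0,"ay":0,"az":0,"dx":-0.03,"dy":0,"dz":0,"fingers":10},{"ax":0,"ay":0,"az":0,"dx":-0.03,"dy":0,"dz":0,"fingers":10}]' >/dev/null; python3 st.py
python3 -m pendant '[{"ax":0,"ay":0,"az":0,"dx":-0.02,"dy":0,"dz":0,"fingers":10},{"ax":0,"ay":0,"az":0,"dx":-0.02,"dy":0,"dz":0,"fingers":10}]' >/dev/null; python3 st.py
```

```text
t 8.03 along 547.48 lat -184.48 Fu -6.56 Fn -1.78 Fz 1.22 op 16.9
t 8.2 along 549.39 lat -184.5 Fu -6.59 Fn -2.14 Fz 1.31 op 16.4
t 8.37 along 551.12 lat -184.48 Fu -6.43 Fn -0.9 Fz 0.86 op 17.1
t 8.53 along 552.33 lat -184.51 Fu -6.43 Fn -1.5 Fz 1.69 op 17.2
```

```bash
python3 -m pendant '[{"ax":0,"ay":0,"az":0,"dx":-0.02,"dy":0,"dz":0,"fingers":10},{"ax":0,"ay":0,"az":0,"dx":-0.02,"dy":0,"dz":0,"fingers":10}]' >/dev/null; python3 st.py
python3 -m pendant '[{"ax":0,"ay":0,"az":0,"dx":-0.02,"dy":0,"dz":0,"fingers":10},{"ax":0,"ay":0,"az":0,"dx":-0.02,"dy":0,"dz":0,"fingers":10}]' >/dev/null; python3 st.py
python3 - <<'E'
from h import *
p=snap('side','s5.png'); a=p['image'][130:230,190:320,::-1]; cv2.imwrite('pics/side5w.png',cv2.resize(a,None,fx=6,fy=5.9,interpolation=cv2.INTER_CUBIC))
E
```

```text
t 8.7 along 553.51 lat -184.51 Fu -6.57 Fn -1.97 Fz 1.11 op 17.1
t 8.87 along 554.72 lat -184.52 Fu -5.38 Fn -0.28 Fz 1.1 op 16.8
```

View pics/side5w.png

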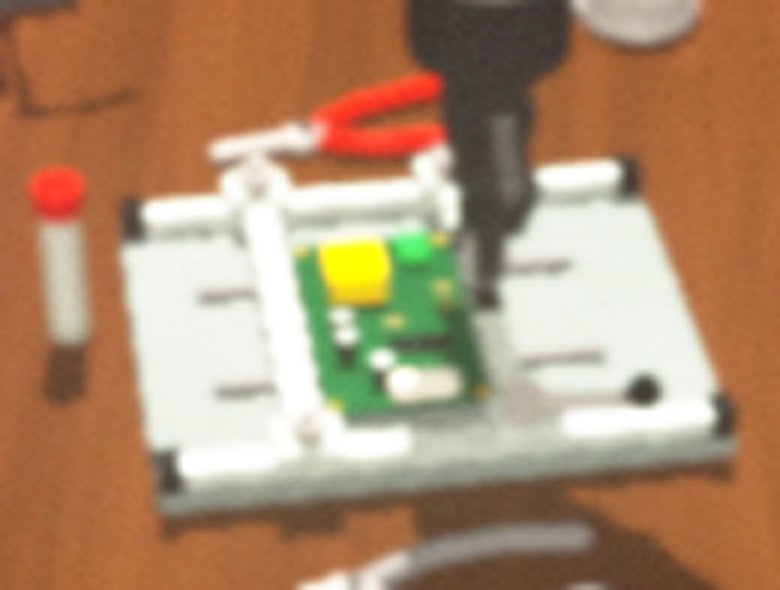

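```bash
python3 -m pendant '[{"ax":0,"ay":0,"az":0,"dx":-0.017,"dy":0,"dz":0,"fingers":10},{"ax":0,"ay":0,"az":0,"dx":-0.017,"dy":0,"dz":0,"fingers":10}]' >/dev/null; python3 st.py
python3 -m pendant '[{"ax":0,"ay":0,"az":0,"dx":-0.017,"dy":0,"dz":0,"fingers":10},{"ax":0,"ay":0,"az":0,"dx":-0.017,"dy":0,"dz":0,"fingers":10}]' >/dev/null; python3 st.py
```

```text
t 9.08 along 555.73 lat -184.52 Fu -6.1 Fn -1.07 Fz 0.48 op 16.5
t 9.25 along 556.71 lat -184.5 Fu -6.0 Fn -2.0 Fz 0.91 op 17.1
```

```bash
python3 -m pendant '[{"ax":0,"ay":0,"az":0,"dx":-0.017,"dy":0,"dz":0,"fingers":10},{"ax":0,"ay":0,"az":0,"dx":-0.017,"dy":0,"dz":0,"fingers":10}]' >/dev/null; python3 st.py
```

```text
t 9.42 along 557.76 lat -184.51 Fu -6.26 Fn -0.36 Fz 1.05 op 17.4
```

```bash
python3 -m pendant '[{"ax":0,"ay":0,"az":0,"dx":-0.017,"dy":0,"dz":0,"fingers":10},{"ax":0,"ay":0,"az":0,"dx":-0.017,"dy":0,"dz":0,"fingers":10}]' >/dev/null; python3 st.py
```

```text
t 9.58 along 558.77 lat -184.5 Fu -5.21 Fn -2.34 Fz 2.17 op 17.2
```

Now single small rows.

```bash
python3 -m pendant '[{"ax":0,"ay":0,"az":0,"dx":-0.012,"dy":0,"dz":0,"fingers":10},{"ax":0,"ay":0,"az":0,"dx":-0.012,"dy":0,"dz":0,"fingers":10}]' >/dev/null; python3 st.py
```

```text
t 9.75 along 559.48 lat -184.51 Fu -6.8 Fn -1.42 Fz 2.45 op 16.8
```

```bash
python3 -m pendant '[{"ax":0,"ay":0,"az":0,"dx":-0.012,"dy":0,"dz":0,"fingers":10},{"ax":0,"ay":0,"az":0,"dx":-0.012,"dy":0,"dz":0,"fingers":10}]' >/dev/null; python3 st.py
```

```text
t 9.92 along 559.46 lat -184.48 Fu -8.54 Fn -1.72 Fz 2.7 op 17.2
```

```bash
python3 -m pendant '[{"ax":0,"ay":0,"az":0,"dx":-0.012,"dy":0,"dz":0,"fingers":10},{"ax":0,"ay":0,"az":0,"dx":-0.012,"dy":0,"dz":0,"fingers":10}]' >/dev/null; python3 st.py
```

```text
t 10.08 along 559.46 lat -184.49 Fu -10.12 Fn -2.74 Fz 4.64 op 17.1
```

```bash
python3 -m pendant '[{"ax":0,"ay":0,"az":0,"dx":-0.015,"dy":0,"dz":0,"fingers":10},{"ax":0,"ay":0,"az":0,"dx":-0.015,"dy":0,"dz":0,"fingers":10}]' >/dev/null; python3 st.py
```

```text
t 10.25 along 559.44 lat -184.46 Fu -13.04 Fn -4.44 Fz 4.54 op 16.6
```

```bash
python3 -m pendant '[{"ax":0,"ay":0,"az":0,"dx":0,"dy":0,"dz":0,"fingers":10},{"ax":0,"ay":0,"az":0,"dx":0,"dy":0,"dz":0,"fingers":10},{"ax":0,"ay":0,"az":0,"dx":0,"dy":0,"dz":0,"fingers":10}]' >/dev/null; python3 st.py
python3 - <<'E'
from h import *
for n,(x0,y0,w,h) in [('side',(210,150,90,80)),('top',(230,150,100,80))]:
    p=snap(n,n+'6.png'); a=p['image'][y0:y0+h,x0:x0+w,::-1]; cv2.imwrite('pics/%s6w.png'%n,cv2.resize(a,None,fx=7.4,fy=7.4,interpolation=cv2.INTER_CUBIC))
E
```

```text
t 10.5 along 559.46 lat -184.46 Fu -12.6 Fn -3.48 Fz 4.93 op 17.1
```

View pics/side6w.png

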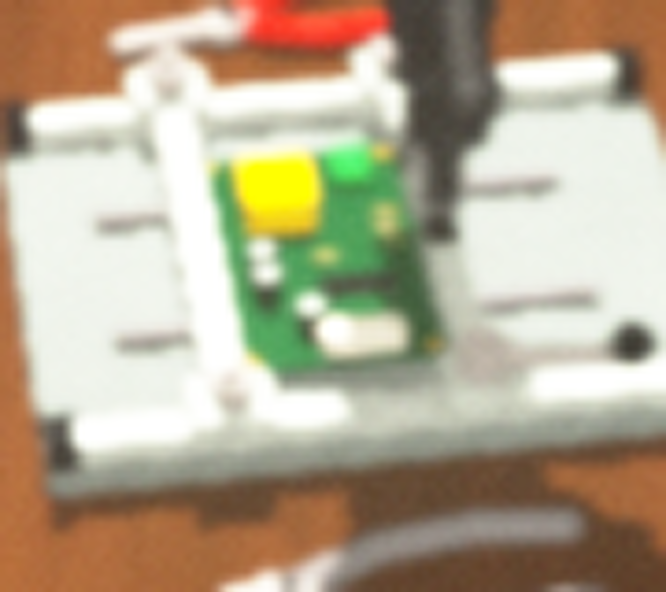

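```bash
python3 -m pendant '[{"ax":0,"ay":0,"az":0,"dx":0.04,"dy":0,"dz":0,"fingers":10},{"ax":0,"ay":0,"az":0,"dx":0.04,"dy":0,"dz":0,"fingers":10},{"ax":0,"ay":0,"az":0,"dx":0.04,"dy":0,"dz":0,"fingers":10},{"ax":0,"ay":0,"az":0,"dx":0.02,"dy":0,"dz":0,"fingers":10},{"ax":0,"ay":0,"az":0,"dx":0,"dy":0,"dz":0,"fingers":10},{"ax":0,"ay":0,"az":0,"dx":0,"dy":0,"dz":0,"fingers":10}]' >/dev/null; python3 st.py
```

```text
t 11.1 along 559.52 lat -184.52 Fu -3.47 Fn -2.36 Fz -5.68 op 16.8
```

```bash
python3 -m pendant '[{"ax":0,"ay":0,"az":0,"dx":0.04,"dy":0,"dz":0,"fingers":10},{"ax":0,"ay":0,"az":0,"dx":0.04,"dy":0,"dz":0,"fingers":10},{"ax":0,"ay":0,"az":0,"dx":0.03,"dy":0,"dz":0,"fingers":10},{"ax":0,"ay":0,"az":0,"dx":0,"dy":0,"dz":0,"fingers":10},{"ax":0,"ay":0,"az":0,"dx":0,"dy":0,"dz":0,"fingers":10}]' >/dev/null; python3 st.py
```

```text
t 11.52 along 558.62 lat -184.56 Fu 5.25 Fn -1.26 Fz -17.72 op 16.7
```

```bash
python3 -m pendant '[{"ax":0,"ay":0,"az":0,"dx":0.02,"dy":0,"dz":0.04,"fingers":10},{"ax":0,"ay":0,"az":0,"dx":0,"dy":0,"dz":0.0,"fingers":10},{"ax":0,"ay":0,"az":0,"dx":0,"dy":0,"dz":0,"fingers":10}]'; python3 st.py; python3 plan.py 539 -79 48|head -1
```

```text
clock: 11.77
tcp_pos: [584.1, -67.7, 47.8]
tool_rot: [-0.32, 3.122, -0.001]
ft_force: [5.8, 1.7, -10.1]
opening: 17.1
t 11.77 along 558.3 lat -184.6 Fu 6.07 Fn 0.48 Fz -10.15 op 17.1
sg 1 turn deg [-0.04  0.18  0.01] ->q6 about -2.0817669962466487 delta in desired tool axes /30: [ 1.549 -0.065 -0.007]
```

```bash
python3 -m pendant '[{"ax":0,"ay":0,"az":0,"dx":0.02,"dy":0,"dz":0.03,"fingers":10},{"ax":0,"ay":0,"az":0,"dx":0.015,"dy":0,"dz":0.0,"fingers":10},{"ax":0,"ay":0,"az":0,"dx":0,"dy":0,"dz":0,"fingers":10}]'>/dev/null; python3 st.py; python3 plan.py 539 -79 48|head -1
```

```text
t 12.02 along 557.66 lat -184.6 Fu 4.97 Fn 1.61 Fz -6.29 op 16.9
sg 1 turn deg [-0.06  0.24  0.01] ->q6 about -2.082646306597691 delta in desired tool axes /30: [ 1.528 -0.065 -0.008]
```

```bash
sed -i "s/^print/g=s['tcp_pos']-19*R.from_rotvec(s['tool_rot']).as_matrix()[:,2]; print('grasp',np.round(g@u,2),end=' ');print/" st.py
python3 -m pendant '[{"ax":0,"ay":0,"az":0,"dx":0.02,"dy":0,"dz":0.02,"fingers":10},{"ax":0,"ay":0,"az":0,"dx":0.008,"dy":0,"dz":0.0,"fingers":10},{"ax":0,"ay":0,"az":0,"dx":0,"dy":0,"dz":0,"fingers":10}]'>/dev/null; python3 st.py; python3 plan.py 539 -79 48|head -1
```

```text
grasp 557.1 t 12.27 along 557.19 lat -184.58 Fu 5.71 Fn 2.62 Fz -2.65 op 16.8
sg 1 turn deg [-0.07  0.29  0.  ] ->q6 about -2.083419154854815 delta in desired tool axes /30: [ 1.513 -0.066 -0.009]
```

```bash
python3 -m pendant '[{"ax":0,"ay":0,"az":0,"dx":0.008,"dy":0,"dz":0.01,"fingers":10},{"ax":0,"ay":0,"az":0,"dx":0,"dy":0,"dz":0.0,"fingers":10},{"ax":0,"ay":0,"az":0,"dx":0,"dy":0,"dz":0,"fingers":10}]'>/dev/null; python3 st.py
python3 -m pendant '[{"ax":0,"ay":0,"az":0,"dx":-0.03,"dy":-0.01,"dz":0,"fingers":10},{"ax":0,"ay":0,"az":0,"dx":-0.03,"dy":0,"dz":0.0,"fingers":10},{"ax":0,"ay":0,"az":0,"dx":0,"dy":0,"dz":0,"fingers":10}]'>/dev/null; python3 st.py
```

```text
grasp 557.09 t 12.52 along 557.2 lat -184.64 Fu 5.51 Fn 1.58 Fz -1.41 op 17.0
grasp 557.1 t 12.77 along 557.13 lat -184.59 Fu 0.38 Fn 3.7 Fz 6.45 op 17.0
```

```bash
python3 -m pendant '[{"ax":0,"ay":0,"az":0,"dx":0.03,"dy":0,"dz":0,"fingers":10},{"ax":0,"ay":0,"az":0,"dx":0.03,"dy":0,"dz":0.0,"fingers":10},{"ax":0,"ay":0,"az":0,"dx":0.01,"dy":0,"dz":0,"fingers":10},{"ax":0,"ay":0,"az":0,"dx":0,"dy":0,"dz":0,"fingers":10}]'>/dev/null; python3 st.py
python3 -m pendant '[{"ax":0,"ay":0,"az":0,"dx":-0.03,"dy":-0.02,"dz":0,"fingers":10},{"ax":0,"ay":0,"az":0,"dx":-0.03,"dy":-0.02,"dz":0.0,"fingers":10},{"ax":0,"ay":0,"az":0,"dx":0,"dy":0,"dz":0,"fingers":10}]'>/dev/null; python3 st.py
```

```text
grasp 556.4 t 13.1 along 556.49 lat -184.66 Fu 4.42 Fn 4.81 Fz 4.96 op 17.2
grasp 556.42 t 13.35 along 556.44 lat -184.64 Fu 0.7 Fn 7.19 Fz 7.71 op 16.7
```

```bash
python3 -m pendant '[{"ax":0,"ay":0,"az":0,"dx":-0.03,"dy":0.03,"dz":-0.02,"fingers":10},{"ax":0,"ay":0,"az":0,"dx":-0.03,"dy":0.03,"dz":-0.02,"fingers":10},{"ax":0,"ay":0,"az":0,"dx":0,"dy":0,"dz":0,"fingers":10}]'>/dev/null; python3 st.py
python3 -m pendant '[{"ax":0,"ay":0,"az":0,"dx":-0.01,"dy":0,"dz":0,"fingers":10},{"ax":0,"ay":0,"az":0,"dx":0,"dy":0,"dz":0.0,"fingers":10}]'>/dev/null; python3 st.py
```

```text
grasp 556.62 t 13.6 along 556.56 lat -184.52 Fu -3.81 Fn -0.83 Fz 6.99 op 17.2
grasp 556.84 t 13.77 along 556.79 lat -184.53 Fu -4.36 Fn -0.06 Fz 6.8 op 17.0
```

```bash
python3 -m pendant '[{"ax":0,"ay":0,"az":0,"dx":-0.005,"dy":0,"dz":-0.02,"fingers":10},{"ax":0,"ay":0,"az":0,"dx":0,"dy":0,"dz":-0.02,"fingers":10}]'>/dev/null; python3 st.py
python3 -m pendant '[{"ax":0,"ay":0,"az":0,"dx":0.03,"dy":0,"dz":-0.02,"fingers":10},{"ax":0,"ay":0,"az":0,"dx":0.02,"dy":0,"dz":0.0,"fingers":10},{"ax":0,"ay":0,"az":0,"dx":0,"dy":0,"dz":0,"fingers":10}]'>/dev/null; python3 st.py
```

```text
grasp 556.81 t 13.93 along 556.75 lat -184.52 Fu -4.22 Fn -2.62 Fz -3.15 op 17.2
grasp 556.78 t 14.18 along 556.77 lat -184.53 Fu -1.13 Fn -2.29 Fz -8.08 op 17.2
```

```bash
python3 -m pendant '[{"ax":0,"ay":0,"az":0,"dx":-0.03,"dy":0,"dz":0.03,"fingers":10},{"ax":0,"ay":0,"az":0,"dx":-0.03,"dy":0,"dz":0,"fingers":10},{"ax":0,"ay":0,"az":0,"dx":0,"dy":0,"dz":0,"fingers":10}]'>/dev/null; python3 st.py
```

```text
grasp 557.89 t 14.43 along 557.86 lat -184.5 Fu -5.43 Fn -3.9 Fz -1.99 op 16.7
```

```bash
python3 -m pendant '[{"ax":0,"ay":0,"az":0,"dx":0.03,"dy":0,"dz":0,"fingers":10},{"ax":0,"ay":0,"az":0,"dx":0.03,"dy":-0.01,"dz":0,"fingers":10},{"ax":0,"ay":0,"az":0,"dx":0.03,"dy":0,"dz":0,"fingers":10},{"ax":0,"ay":0,"az":0,"dx":0,"dy":0,"dz":0,"fingers":10},{"ax":0,"ay":0,"az":0,"dx":0,"dy":0,"dz":0,"fingers":10}]'>/dev/null; python3 st.py
```

```text
grasp 557.63 t 14.85 along 557.7 lat -184.58 Fu 4.2 Fn 0.22 Fz -7.6 op 16.6
```

```bash
python3 -m pendant '[{"ax":0,"ay":0,"az":0,"dx":0.02,"dy":0,"dz":0,"fingers":10},{"ax":0,"ay":0,"az":0,"dx":0,"dy":0,"dz":0,"fingers":10},{"ax":0,"ay":0,"az":0,"dx":0,"dy":0,"dz":0,"fingers":10}]'>/dev/null; python3 st.py
```

```text
grasp 556.61 t 15.1 along 556.66 lat -184.57 Fu 4.58 Fn 0.56 Fz -8.17 op 16.8
```

```bash
python3 -m pendant '[{"ax":0,"ay":0,"az":0,"dx":0.02,"dy":0,"dz":0,"fingers":10},{"ax":0,"ay":0,"az":0,"dx":0,"dy":0,"dz":0,"fingers":10},{"ax":0,"ay":0,"az":0,"dx":0,"dy":0,"dz":0,"fingers":10}]'>/dev/null; python3 st.py
```

```text
grasp 555.72 t 15.35 along 555.75 lat -184.61 Fu 4.85 Fn 0.3 Fz -6.88 op 16.7
```

```bash
python3 -m pendant '[{"ax":0,"ay":0,"az":0,"dx":-0.03,"dy":0,"dz":0,"fingers":10},{"ax":0,"ay":0,"az":0,"dx":-0.03,"dy":0,"dz":0.01,"fingers":10},{"ax":0,"ay":0,"az":0,"dx":-0.03,"dy":0,"dz":0,"fingers":10}]'>/dev/null; python3 st.py
python3 -m pendant '[{"ax":0,"ay":0,"az":0,"dx":0,"dy":0,"dz":0,"fingers":10},{"ax":0,"ay":0,"az":0,"dx":0,"dy":0,"dz":0,"fingers":10}]'>/dev/null; python3 st.py
```

```text
grasp 555.82 t 15.6 along 555.75 lat -184.49 Fu -4.44 Fn -2.01 Fz 0.79 op 16.4
grasp 555.85 t 15.77 along 555.78 lat -184.52 Fu -6.11 Fn -3.33 Fz 1.47 op 17.1
```

```bash
python3 -m pendant '[{"ax":0,"ay":0,"az":0,"dx":-0.015,"dy":0,"dz":0,"fingers":10}]'>/dev/null; python3 st.py
python3 -m pendant '[{"ax":0,"ay":0,"az":0,"dx":0,"dy":0,"dz":0,"fingers":10}]'>/dev/null; python3 st.py
```

```text
grasp 556.19 t 15.85 along 556.13 lat -184.51 Fu -5.0 Fn -1.94 Fz 2.44 op 16.7
grasp 556.29 t 15.93 along 556.23 lat -184.49 Fu -3.87 Fn -2.46 Fz 0.94 op 16.9
```

```bash
python3 -m pendant '[{"ax":0,"ay":0,"az":0,"dx":-0.015,"dy":0,"dz":0,"fingers":10}]'>/dev/null; python3 st.py
python3 -m pendant '[{"ax":0,"ay":0,"az":0,"dx":0,"dy":0,"dz":0,"fingers":10}]'>/dev/null; python3 st.py
```

```text
grasp 556.61 t 16.02 along 556.55 lat -184.5 Fu -6.72 Fn -2.35 Fz 1.97 op 16.9
grasp 556.77 t 16.1 along 556.71 lat -184.53 Fu -4.83 Fn -2.43 Fz 2.09 op 16.8
```

```bash
python3 -m pendant '[{"ax":0,"ay":0,"az":0,"dx":-0.008,"dy":0,"dz":0,"fingers":10}]'>/dev/null; python3 st.py
python3 -m pendant '[{"ax":0,"ay":0,"az":0,"dx":0.03,"dy":0,"dz":0,"fingers":10},{"ax":0,"ay":0,"az":0,"dx":0.03,"dy":0,"dz":0,"fingers":10}]'>/dev/null; python3 st.py
python3 -m pendant '[{"ax":0,"ay":0,"az":0,"dx":0,"dy":0,"dz":0,"fingers":10},{"ax":0,"ay":0,"az":0,"dx":0,"dy":0,"dz":0,"fingers":10}]'>/dev/null; python3 st.py
```

```text
grasp 556.89 t 16.18 along 556.83 lat -184.49 Fu -4.35 Fn -1.61 Fz 1.59 op 16.7
grasp 556.89 t 16.35 along 556.9 lat -184.55 Fu 1.21 Fn 0.57 Fz -0.59 op 17.0
grasp 556.93 t 16.52 along 556.93 lat -184.53 Fu -2.34 Fn -1.28 Fz 1.61 op 16.8
```

```bash
python3 -m pendant '[{"ax":0,"ay":0,"az":0,"dx":0.01,"dy":0,"dz":0,"fingers":19},{"ax":0,"ay":0,"az":0,"dx":0,"dy":0,"dz":0,"fingers":24},{"ax":0,"ay":0,"az":0,"dx":0,"dy":0,"dz":0,"fingers":40},{"ax":0,"ay":0,"az":0,"dx":0,"dy":0,"dz":0,"fingers":40}]'>/dev/null; python3 st.py
python3 -m pendant '[{"ax":0,"ay":0,"az":0,"dx":0,"dy":0,"dz":-0.5,"fingers":40},{"ax":0,"ay":0,"az":0,"dx":0,"dy":0,"dz":-0.8,"fingers":40},{"ax":0,"ay":0,"az":0,"dx":0,"dy":0,"dz":-0.8,"fingers":40},{"ax":0,"ay":0,"az":0,"dx":0,"dy":0,"dz":-0.6,"fingers":40},{"ax":0,"ay":0,"az":0,"dx":0,"dy":0,"dz":0,"fingers":40},{"ax":0,"ay":0,"az":0,"dx":0,"dy":0,"dz":0,"fingers":40}]'; python3 st.py
```

```text
grasp 556.87 t 16.85 along 556.88 lat -184.47 Fu 0.34 Fn -0.76 Fz -0.28 op 40.0
clock: 17.35
tcp_pos: [583.2, -68.1, 129.5]
tool_rot: [-0.321, 3.122, -0.002]
ft_force: [-0.1, 0.2, -0.3]
opening: 40.1
grasp 557.22 t 17.35 along 557.27 lat -184.81 Fu -0.08 Fn 0.27 Fz -0.29 op 40.1
```

```bash
python3 -m pendant '[{"ax":0,"ay":0,"az":0,"dx":0.5,"dy":0.2,"dz":0,"fingers":40},{"ax":0,"ay":0,"az":0,"dx":0.58,"dy":0.5,"dz":0,"fingers":40},{"ax":0,"ay":0,"az":0,"dx":0.58,"dy":0.8,"dz":0,"fingers":40},{"ax":0,"ay":0,"az":0,"dx":0,"dy":0.9,"dz":0,"fingers":40},{"ax":0,"ay":0,"az":0,"dx":0,"dy":0.9,"dz":0,"fingers":40},{"ax":0,"ay":0,"az":0,"dx":0,"dy":0.94,"dz":0,"fingers":40},{"ax":0,"ay":0,"az":0,"dx":0,"dy":0,"dz":0,"fingers":40},{"ax":0,"ay":0,"az":0,"dx":0,"dy":0,"dz":0,"fingers":40}]'; python3 st.py
python3 - <<'E'
from h import *
u=np.array([np.cos(.204),np.sin(.204)]);n=np.array([-u[1],u[0]])
for nm,(x0,y0,w,h) in [('side',(210,130,110,90)),('top',(215,140,120,100))]:
    p=snap(nm,nm+'7.png'); k=6.5; a=cv2.resize(p['image'][y0:y0+h,x0:x0+w,::-1].copy(),None,fx=k,fy=k,interpolation=cv2.INTER_CUBIC)
    for t in ('lever_ball','lever_hub','bar_grip'):
        for r in models.landmark_of(p,t)[:2]:
            W=atz(p,r['xy'],58 if t=='bar_grip' else 64.5); print(nm,t,np.round(r['xy'],1),round(r['confidence'],2),'along',W[:2]@u,'lat',W[:2]@n)
    for al,la in ((558.5-44,-88.5+33),(558.5,-88.5)):
        q=u*al+n*la; c=(proj(p,[q[0],q[1],64.5])[0]-[x0,y0]+.5)*k; cv2.drawMarker(a,tuple(int(i) for i in c),(255,255,0),0,10,1)
    cv2.imwrite('pics/%s7w.png'%nm,a)
E
```

```text
clock: 18.02
tcp_pos: [506.4, 47.7, 127.3]
tool_rot: [0.325, -3.122, -0.001]
ft_force: [0.2, 0.1, 0.2]
opening: 40.0
grasp 505.59 t 18.02 along 505.53 lat -55.85 Fu 0.24 Fn 0.03 Fz 0.23 op 40.0
side lever_ball [300.4 194.4] 0.56 along 493.8345413187564 lat -70.02645736666204
side lever_ball [252.7 184.7] 0.47 along 613.7816515785872 lat -129.30391132091663
side lever_hub [275.5 193.1] 0.51 along 558.8430022258403 lat -85.33212132462614
side bar_grip [267.5 172.7] 0.76 along 562.1801531880099 lat -183.6140724060522
top lever_ball [327.4 174.5] 0.48 along 603.5352497010734 lat -339.29006637062565
top lever_hub [236.1 183.2] 0.32 along 644.6466337688494 lat -18.45405794673871
top bar_grip [291.8 197.3] 0.48 along 553.2414243209362 lat -198.74967326602342
top bar_grip [144.8 230.1] 0.2 along 554.9060788812349 lat 328.54018943152187
```

View pics/side7w.png

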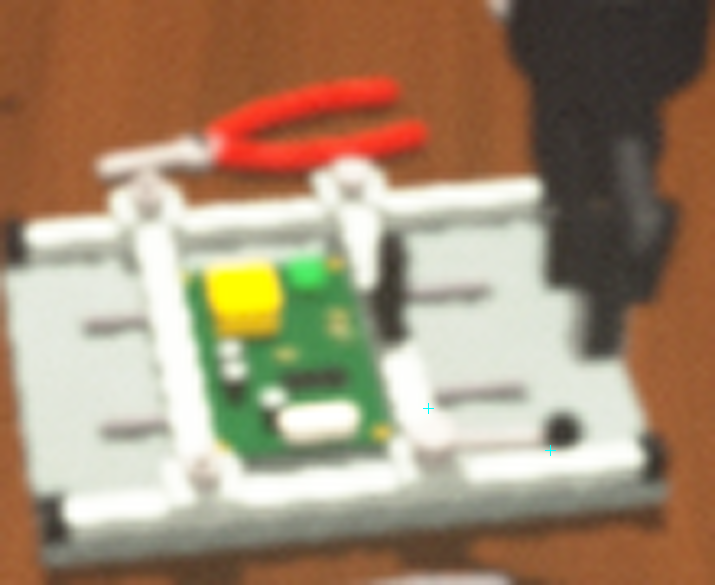

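View pics/top7w.png

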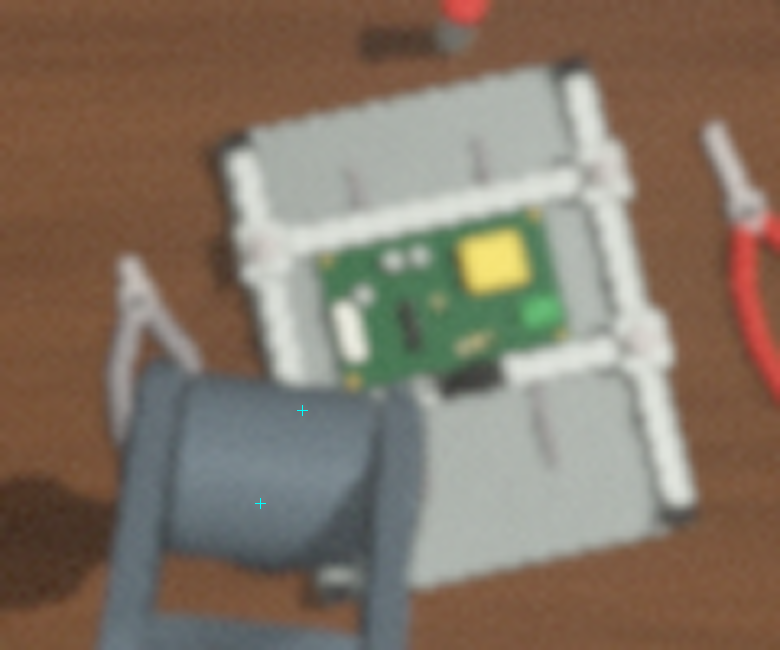

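```bash
python3 -m pendant '[{"ax":0,"ay":0,"az":0,"dx":0.08,"dy":0,"dz":0.3,"fingers":58},{"ax":0,"ay":0,"az":0,"dx":0,"dy":0,"dz":0.4,"fingers":58},{"ax":0,"ay":0,"az":0,"dx":0,"dy":0,"dz":0.4,"fingers":58},{"ax":0,"ay":0,"az":0,"dx":0,"dy":0,"dz":0,"fingers":58}]'; python3 st.py
python3 -m pendant '[{"ax":0,"ay":0,"az":0,"dx":0,"dy":0,"dz":0.3,"fingers":58},{"ax":0,"ay":0,"az":0,"dx":0,"dy":0,"dz":0.3,"fingers":58},{"ax":0,"ay":0,"az":0,"dx":0,"dy":0,"dz":0.3,"fingers":58},{"ax":0,"ay":0,"az":0,"dx":0,"dy":0,"dz":0.3,"fingers":58},{"ax":0,"ay":0,"az":0,"dx":0,"dy":0,"dz":0.3,"fingers":58},{"ax":0,"ay":0,"az":0,"dx":0,"dy":0,"dz":0,"fingers":58},{"ax":0,"ay":0,"az":0,"dx":0,"dy":0,"dz":0,"fingers":58}]'; python3 st.py
python3 - <<'E'
from h import *
for nm,(x0,y0,w,h) in [('side',(250,140,80,70))]:
    p=snap(nm,nm+'8.png'); k=9; a=cv2.resize(p['image'][y0:y0+h,x0:x0+w,::-1].copy(),None,fx=k,fy=k,interpolation=cv2.INTER_CUBIC)
    cv2.imwrite('pics/%s8w.png'%nm,a)
E
```

```text
clock: 18.75
tcp_pos: [504.1, 45.7, 93.8]
tool_rot: [0.319, -3.122, -0.001]
ft_force: [0.3, 0.2, 0.5]
opening: 57.8
grasp 502.99 t 18.75 along 502.92 lat -57.41 Fu 0.31 Fn 0.12 Fz 0.52 op 57.8
clock: 19.33
tcp_pos: [504.9, 46.1, 49.6]
tool_rot: [0.321, -3.124, -0.001]
ft_force: [-0.1, -0.0, 0.3]
opening: 57.6
grasp 503.78 t 19.33 along 503.75 lat -57.18 Fu -0.14 Fn -0.02 Fz 0.34 op 57.6
```

View pics/side8w.png

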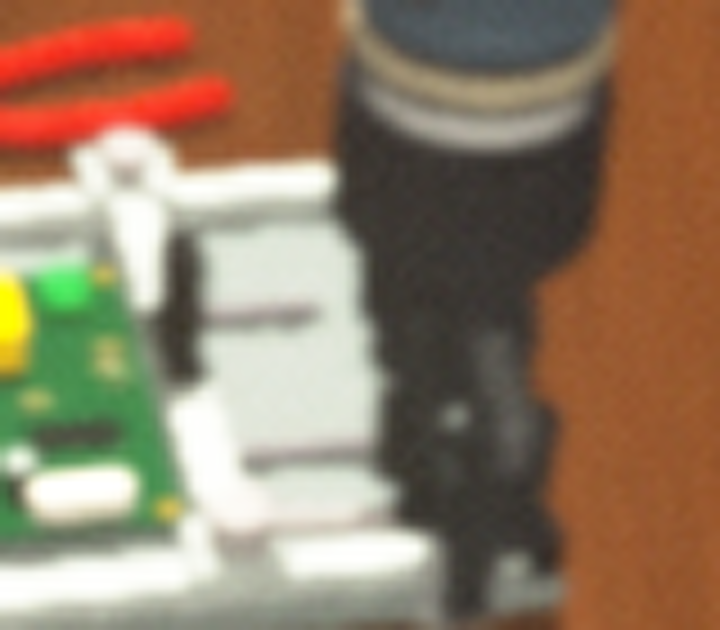

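```bash
python3 -m pendant '[{"ax":0,"ay":0,"az":0,"dx":0,"dy":-0.1,"dz":0,"fingers":48},{"ax":0,"ay":0,"az":0,"dx":0,"dy":-0.1,"dz":0,"fingers":40},{"ax":0,"ay":0,"az":0,"dx":0,"dy":0,"dz":0,"fingers":40},{"ax":0,"ay":0,"az":0,"dx":0,"dy":-0.1,"dz":0,"fingers":40},{"ax":0,"ay":0,"az":0,"dx":0,"dy":-0.1,"dz":0,"fingers":40},{"ax":0,"ay":0,"az":0,"dx":0.02,"dy":-0.1,"dz":0,"fingers":40}]' >/dev/null; python3 st.py
python3 -m pendant '[{"ax":0,"ay":0,"az":0,"dx":0.05,"dy":-0.12,"dz":0,"fingers":40},{"ax":0,"ay":0,"az":0,"dx":0.05,"dy":-0.12,"dz":0,"fingers":40},{"ax":0,"ay":0,"az":0,"dx":0.04,"dy":-0.12,"dz":0,"fingers":40}]' >/dev/null; python3 st.py
python3 -m pendant '[{"ax":0,"ay":0,"az":0,"dx":0.03,"dy":-0.12,"dz":0,"fingers":40},{"ax":0,"ay":0,"az":0,"dx":0.02,"dy":-0.12,"dz":0,"fingers":40},{"ax":0,"ay":0,"az":0,"dx":0.01,"dy":-0.12,"dz":0,"fingers":40},{"ax":0,"ay":0,"az":0,"dx":0,"dy":-0.12,"dz":0,"fingers":40}]' >/dev/null; python3 st.py
```

```text
grasp 503.85 t 19.88 along 503.86 lat -72.78 Fu -0.67 Fn -0.43 Fz -0.3 op 40.0
grasp 498.61 t 20.13 along 498.58 lat -83.23 Fu -0.56 Fn 1.54 Fz 0.14 op 39.8
grasp 497.5 t 20.47 along 497.5 lat -97.93 Fu -0.81 Fn 1.15 Fz 0.63 op 40.1
```

Pushing the ball (about 1 N). Continue round the arc.

```bash
python3 -m pendant '[{"ax":0,"ay":0,"az":0,"dx":0,"dy":-0.12,"dz":0,"fingers":40},{"ax":0,"ay":0,"az":0,"dx":-0.02,"dy":-0.12,"dz":0,"fingers":40},{"ax":0,"ay":0,"az":0,"dx":-0.03,"dy":-0.12,"dz":0,"fingers":40},{"ax":0,"ay":0,"az":0,"dx":-0.03,"dy":-0.12,"dz":0,"fingers":40}]' >/dev/null; python3 st.py
python3 -m pendant '[{"ax":0,"ay":0,"az":0,"dx":-0.05,"dy":-0.1,"dz":0,"fingers":40},{"ax":0,"ay":0,"az":0,"dx":-0.05,"dy":-0.1,"dz":0,"fingers":40},{"ax":0,"ay":0,"az":0,"dx":-0.05,"dy":-0.1,"dz":0,"fingers":40}]' >/dev/null; python3 st.py
python3 -m pendant '[{"ax":0,"ay":0,"az":0,"dx":-0.05,"dy":-0.07,"dz":0,"fingers":40},{"ax":0,"ay":0,"az":0,"dx":0,"dy":0,"dz":0,"fingers":40}]' >/dev/null; python3 st.py
```

```text
grasp 500.32 t 20.8 along 500.32 lat -112.44 Fu 0.51 Fn 0.1 Fz -0.44 op 40.2
grasp 504.76 t 21.05 along 504.76 lat -121.27 Fu -1.28 Fn 0.49 Fz 0.25 op 39.8
grasp 506.53 t 21.22 along 506.55 lat -123.67 Fu 0.74 Fn 0.1 Fz -0.37 op 39.7
```

```bash
python3 -m pendant '[{"ax":0,"ay":0,"az":0,"dx":-0.02,"dy":-0.08,"dz":0,"fingers":40},{"ax":0,"ay":0,"az":0,"dx":0,"dy":-0.08,"dz":0,"fingers":40}]' >/dev/null; python3 st.py
python3 -m pendant '[{"ax":0,"ay":0,"az":0,"dx":0,"dy":-0.05,"dz":0,"fingers":40},{"ax":0,"ay":0,"az":0,"dx":0,"dy":0,"dz":0,"fingers":40}]' >/dev/null; python3 st.py
python3 -m pendant '[{"ax":0,"ay":0,"az":0,"dx":0,"dy":-0.04,"dz":0,"fingers":40},{"ax":0,"ay":0,"az":0,"dx":0,"dy":0,"dz":0,"fingers":40}]' >/dev/null; python3 st.py
```

```text
grasp 507.0 t 21.38 along 507.02 lat -127.87 Fu -0.56 Fn 1.11 Fz 0.55 op 39.9
grasp 506.91 t 21.55 along 506.92 lat -129.73 Fu -0.77 Fn 1.31 Fz -0.33 op 39.7
grasp 506.67 t 21.72 along 506.67 lat -130.71 Fu 0.04 Fn 0.34 Fz 0.6 op 39.7
```

```bash
python3 -m pendant '[{"ax":0,"ay":0,"az":0,"dx":0,"dy":-0.04,"dz":0,"fingers":40},{"ax":0,"ay":0,"az":0,"dx":0,"dy":0,"dz":0,"fingers":40}]' >/dev/null; python3 st.py
python3 -m pendant '[{"ax":0,"ay":0,"az":0,"dx":0,"dy":-0.03,"dz":0,"fingers":40},{"ax":0,"ay":0,"az":0,"dx":0,"dy":0,"dz":0,"fingers":40}]' >/dev/null; python3 st.py
python3 -m pendant '[{"ax":0,"ay":0,"az":0,"dx":0,"dy":-0.03,"dz":0,"fingers":40},{"ax":0,"ay":0,"az":0,"dx":0,"dy":0,"dz":0,"fingers":40}]' >/dev/null; python3 st.py
```

```text
grasp 506.66 t 21.88 along 506.66 lat -131.87 Fu 0.41 Fn 0.62 Fz 0.27 op 40.2
grasp 506.52 t 22.05 along 506.52 lat -132.54 Fu 0.24 Fn 1.48 Fz 0.72 op 39.7
grasp 506.31 t 22.22 along 506.3 lat -133.05 Fu 0.51 Fn 3.08 Fz 0.93 op 40.1
```

```bash
python3 -m pendant '[{"ax":0,"ay":0,"az":0,"dx":0,"dy":-0.03,"dz":0,"fingers":40},{"ax":0,"ay":0,"az":0,"dx":0,"dy":0,"dz":0,"fingers":40}]' >/dev/null; python3 st.py
python3 -m pendant '[{"ax":0,"ay":0,"az":0,"dx":0,"dy":0,"dz":0,"fingers":40},{"ax":0,"ay":0,"az":0,"dx":0,"dy":0,"dz":0,"fingers":40}]' >/dev/null; python3 st.py
```

```text
grasp 506.22 t 22.38 along 506.2 lat -133.37 Fu 1.35 Fn 6.37 Fz -0.37 op 39.8
grasp 506.23 t 22.55 along 506.21 lat -133.36 Fu 1.6 Fn 5.47 Fz 0.55 op 39.8
```

```bash
python3 -m pendant '[{"ax":0,"ay":0,"az":0,"dx":0,"dy":0.15,"dz":0,"fingers":40},{"ax":0,"ay":0,"az":0,"dx":0,"dy":0.2,"dz":0,"fingers":40},{"ax":0,"ay":0,"az":0,"dx":0,"dy":0,"dz":0,"fingers":46},{"ax":0,"ay":0,"az":0,"dx":0,"dy":0,"dz":-0.4,"fingers":46},{"ax":0,"ay":0,"az":0,"dx":0,"dy":0,"dz":-0.7,"fingers":46},{"ax":0,"ay":0,"az":0,"dx":0,"dy":0,"dz":-0.9,"fingers":46},{"ax":0,"ay":0,"az":0,"dx":0,"dy":0,"dz":-0.9,"fingers":46},{"ax":0,"ay":0,"az":0,"dx":0.9,"dy":0,"dz":-0.9,"fingers":46},{"ax":0,"ay":0,"az":0,"dx":0.9,"dy":0.6,"dz":-0.9,"fingers":46},{"ax":0,"ay":0,"az":0,"dx":0.9,"dy":0.9,"dz":-0.5,"fingers":46},{"ax":0,"ay":0,"az":0,"dx":0,"dy":0.9,"dz":0,"fingers":46},{"ax":0,"ay":0,"az":0,"dx":0,"dy":0,"dz":0,"fingers":46}]'; python3 -m pendant '[{"ax":0,"ay":0,"az":0,"dx":0,"dy":0.9,"dz":0,"fingers":46},{"ax":0,"ay":0,"az":0,"dx":0,"dy":0.9,"dz":0,"fingers":46},{"ax":0,"ay":0,"az":0,"dx":0,"dy":0.9,"dz":0,"fingers":46},{"ax":0,"ay":0,"az":0,"dx":0,"dy":0.9,"dz":0,"fingers":46},{"ax":0,"ay":0,"az":0,"dx":0,"dy":0.9,"dz":0,"fingers":46},{"ax":0,"ay":0,"az":0,"dx":0,"dy":0.9,"dz":0,"fingers":46},{"ax":0,"ay":0,"az":0,"dx":0,"dy":0,"dz":0,"fingers":46}]'
python3 - <<'E'
from h import *
for nm,(x0,y0,w,h) in [('side',(205,140,110,90)),('top',(215,140,120,100))]:
    p=snap(nm,nm+'9.png'); k=6; a=cv2.resize(p['image'][y0:y0+h,x0:x0+w,::-1].copy(),None,fx=k,fy=k,interpolation=cv2.INTER_CUBIC)
    cv2.imwrite('pics/%s9w.png'%nm,a)
E
```

```text
clock: 23.55
tcp_pos: [424.6, 37.9, 207.2]
tool_rot: [0.324, -3.125, -0.001]
ft_force: [0.2, 0.0, -0.2]
opening: 46.0
clock: 24.13
tcp_pos: [394.6, 196.8, 206.0]
tool_rot: [-0.327, 3.124, 0.002]
ft_force: [0.5, -0.2, -0.1]
opening: 46.1
```

View pics/side9w.png

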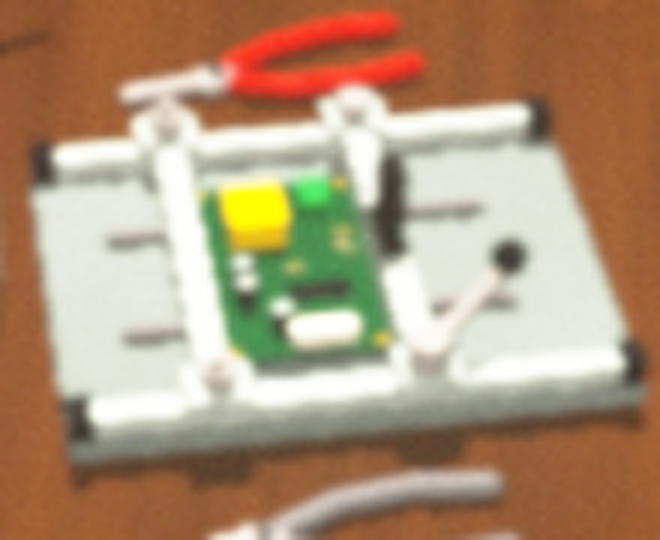

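View pics/top9w.png

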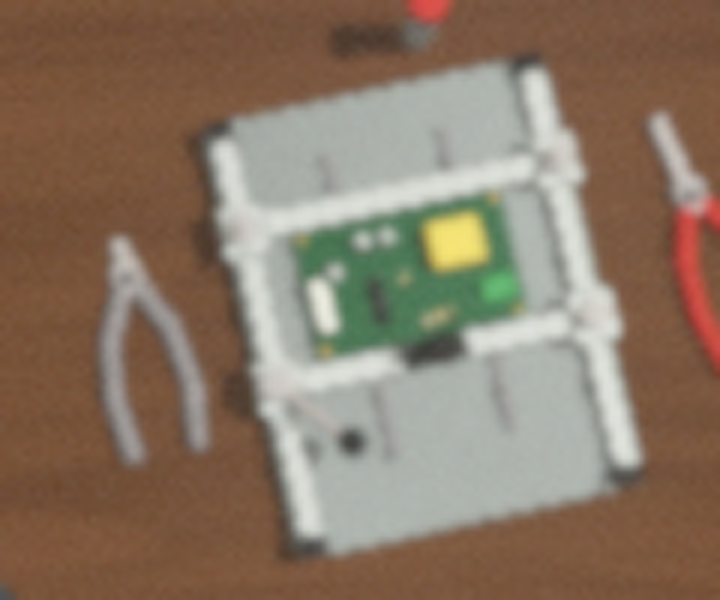

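```bash
sed -i '/^L=cl/d' line.py
cat >> line.py <<'E'
u=np.array([np.cos(.204),np.sin(.204)]);n=np.array([-u[1],u[0]])
for a,b in [((280,217),(525,168)),((300,380),(395,361)),((475,344),(570,325))]:
    l=cl(a,b); print('along',l[2:]@u)
h=[r for r in models.landmark_of(pt,'lever_hub')][:1]; b=models.landmark_of(pt,'lever_ball')[:1]
for t in h+b: print(t, )
B=atz(pt,w(351,442),64.5)[:2]; print('ball rel',(B@u)-559,(B@n)+88.5)
E
python3 line.py
```

```text
[ 65. 170. 175. 206.]
40 dir deg -78.328804 pt [677.47546  -48.698875] rms 0.3890012521862084
along 653.5615670862853
40 dir deg -79.75149 pt [570.88196  -16.208502] rms 0.9940682687782879
along 555.7605372648194
40 dir deg -78.14199 pt [ 593.17377 -125.02542] rms 0.39124424353089915
along 555.5451030196284
{'xy': [258.8, 202.4], 'confidence': 0.5}
{'xy': [273.6, 214.9], 'confidence': 0.6}
ball rel -45.82936990842609 -32.67609067091355
```

```bash
python3 -c "
from bench import hand_in; print(hand_in())"
```

```text
the job is handed in; nothing more can be done
None
```

I set the frame to the board, backed the bar off by about 2.5 mm, swung the clamp lever to its locked stop, and handed the job in at about 24 s of the 69 s.

- **Nip:** I pinched the grip and slid the bar about 47 mm, until it stopped dead at 559.46 mm along the rails. The force along the rails at the wrist peaked at about 13 N. Less the 5 N of friction, that is about 8 N on the board. The side picture showed the board square against the far bar.
- **Back-off:** The bar stuck and slipped, so I went back and forth a few times, with the gap going between about 1.6 and 3.75 mm. It ended at about 556.9 mm, roughly 2.5–2.6 mm back from the nip. I took the forces off before opening the fingers.
- **Lever:** I pushed it round by the ball until it met the end stop at about 6 N across the rails. The force along the rails was only about 1.6 N, less than it takes to shift the bar.

**Last checks:**
- **Lever and bar:** From the top picture the lever points about 35.5° inwards, against 37° when locked. The bar lies within about 0.3 mm of where it was left before the lever was swung.
- **Tools:** The pliers, cutters and solder tube look unmoved in the last pictures. I did not check the tip cleaner or screwdriver again.
- **Disagreement:** The gap measured directly from the top picture came out nearer 3.7 mm. The cameras are only good to about 2 mm, so I relied on the arm's own position reading relative to the nip.

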